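# Stop a rocking induction hob with a wedge

### The job

The induction hob rocks because its front left foot has lost its rubber cap. Lay the yellow wedge on the table and push it straight in from the front, thin end first, under that short foot until it jams tight and takes its share of the weight, but do not force it: the hob must not be shoved along and its other feet must stay on the table and keep a good part of their load. Then let go of the wedge, press down on the glass above that foot with the fingertips, about as firmly as you would press a stiff key (10 N; never more than 30 N), to check that the corner no longer gives, and leave the hob standing on all four corners with the wedge in place and the other things where they are.

Things in the scene. Friction and masses are not known exactly. Their poses are not given: they have to be found in the camera images.
- hob: portable induction hob, black glass on a steel case, loose, 3.6 kg +-15 percent, 270 deep (x) x 290 wide (y) x 62 mm high. Origin at table level under its centre; x from front (knob, control strip) to back, y to its left, z up. Case underside 22 mm above the table; round feet at x +-105, y +-115 mm, three of black rubber, 28 mm across (give 0.7 mm at 40 N). Knob at x -102, y -55, 75 mm high
- short_foot (a point): point on the table plane below the centre of the hob's short front left foot (fixed to the hob at x -105, y +115, z 0 mm; axes as the hob's). The foot is a bare steel stud with a flat round pad, 24 mm across, 5 mm thick, its underside 4.5 to 9.5 mm above the table (differs each time, not measured). The hob stands on the other three feet and tips to this corner if pressed there
- hob_corner (a point): the point on the glass top straight above the short foot (hob x -105, y +115, z 62 mm): where to press; axes as the hob's
- front_right_foot: the hob's front right rubber foot, 28 mm across, 22 mm tall; origin at the centre of its underside (hob x -105, y -115); it lifts off the table first if the wedge is driven too far
- wedge: hard yellow plastic wedge, 130 long (x) x 36 mm wide (y), 70 g, flat on the table. Origin at the centre of its underside, thin end to +x, z up. 3 mm thick at x +65, its top rises evenly (1 in 7.7) to 15 mm at x -30; from there to x -65 a level heel 24 mm high
- wedge_heel (a point): middle of the wedge's heel (wedge x -47, z 12 mm; axes as the wedge's): grip it across its 36 mm width. Friction with table and foot is about 0.6 +-20 percent, so the wedge stays where it jams
- wedge_tip (a point): middle of the wedge's thin edge, at table level (wedge x +65; axes as the wedge's). Once the ramp meets the foot, the load on the wedge grows by about 2 N per mm pushed in; a load of 4 to 7 N is right and takes a push of about 4 to 9 N (more if the hand also bears down on the wedge); it unloads the front right foot (10 to 14 N at first) by nearly as much, until that lifts
- ramekin: white sauce cup, 70 mm across, 42 mm high, loose, bystander; origin at the centre of its underside
- label_block: block of labels, 60x52x29 mm, loose, bystander; origin at the centre of its underside
- shaker: steel shaker, 52 mm across, 88 mm high, loose, bystander; origin at the centre of its underside
Mind the look-alikes: they are no part of the job. Of the things that look like the wedge, take the one that is farthest to the robot's right at the start.

How it is judged (in metres and radians):
On the way, in this order (a step that is already met when the one before it is completed fails the run):
1. the wedge, flat on the table and under the short foot, carries at least 2.5 N of the hob (contact force between wedge and hob above 2.5 N and angle between wedge's own z axis and vertical below 0.06 rad and y of short_foot in the frame of wedge between -0.014 and 0.014 m and x of short_foot in the frame of wedge between -0.03 and 0.065 m), for 0.2 s.
2. with the wedge let go, the fingers press at least 5 N on the glass within 45 mm of the point above the short foot, and the hob stays level within 0.6 degrees (contact force between the fingers and hob above 5 N and contact force between the fingers and wedge below 0.1 N and horizontal distance between the grasp point and hob_corner below 0.045 m and height (world z) of the grasp point above 0.062 m and angle between hob's own z axis and vertical below 0.0105 rad), for 0.15 s.
At the end, for the whole second after the job is handed in: The wedge lies flat under the short foot, which stands within 14 mm of the wedge's centre line and on its ramp, points the same way as the hob within 17 degrees and carries at least 2.5 N; the front right foot still carries at least 3 N; the hob is level within 0.6 degrees and everything is at rest (all of step 1 and contact force between front_right_foot and anything else above 3 N and angle between hob's own z axis and vertical below 0.0105 rad and angle between the x axis of wedge and the x axis of hob, either way round below 0.3 rad and linear speed of each of hob, wedge below 0.005 m/s); the robot touches nothing.
It fails at once if the hob is shoved more than 12 mm from where it stood (distance of hob from where it was at the start of the episode above 0.012 m).
It fails at once if the wedge is driven so hard that the front right foot rises more than 3 mm (height (world z) of front_right_foot above 0.003 m).
It fails at once if the glass is pressed with more than 30 N (contact force between the fingers and hob above 30 N).
It fails at once if a bystander (sauce cup, label block, shaker) is moved more than 20 mm (distance of any of ramekin, label_block, shaker from where it was at the start of the episode above 0.02 m).
It also fails if it takes over 64 s, if anything falls off the work surface, if the arm or the gripper's body presses on something with over 40 N, if the wrist force passes 120 N, or if a joint passes its speed limit or range.

### The arm

A 6-joint arm with a two-finger parallel gripper is mounted at the origin on a cart in front of the work surface, level with it; the furniture and walls round the work are solid. World frame = base frame: x ahead of the robot, y to its left, z up, the work surface at z = 0. Lengths are in m, angles in degrees, forces in N, time in s.
With the tool pointing down it reaches from about 0.3 to 0.775 m from the base axis. Payload 14.6 kg.
Tool frame: the origin (TCP) lies at the very end of the fingers, on their centre line; the grasp point (between the pads) lies 19 mm behind it; z points along the fingers, y is the line along which they close (so a half turn about z gives the same grasp; the last joint's range is limited). The gripper opens to 94 mm and grips with 3 to 60 N. Pads are 16 mm wide; open, the fingers measure 119 mm over their backs; the gripper's body (75 mm by 177 mm) begins 78 mm behind the grasp point.
Start: joints at [-3.816, 17.183, 87.147, -0, 75.671, -3.816], TCP at [0.55, -0, 0.169] pointing down, gripper open.
Joint ranges: [-173.82, 173.82], [-45.26, 126.66], [13.44, 144.39], [-59.66, 239.66], [0, 175.72], [-146.38, 146.38]. Speed limits (degrees/s): [127.2, 127.2, 147.25, 180, 180, 180].

### API

Orientations are given as [roll, pitch, yaw] about the fixed x, y, z axes, in that order (R = Rz(yaw) Ry(pitch) Rx(roll)).
In Python, from workcell import robot gives the robot as it stands.
- The arm moves only by the tool drive_tool, never from a script. Its argument "commands" is a list that holds one entry, the list of rows, each a list of 6 numbers: the shift along the tool's x, y, z in cm, then the turn, a rotation vector about the tool's x, y, z in rad. A call has exactly 10 rows; each row shifts and turns the commanded pose from where the row before left it, along the tool's axes as they then stand; what a row does not reach is not made up. A row lasts 1/12 s, in which the tool goes at most 41.7 mm and 7.16 degrees, less where a joint would pass 70% of its speed; a pose out of reach is approached as far as the arm can. A call is refused whole if a number of a shift passes 4.17 or a number of a turn 0.125, either way. A call with a gripper value outside its range is refused whole. "gripper" is the finger opening in cm, from 0 to 9.4, set as the call begins (left out, the last holds). The fingers move at their own pace and stop on an object; the grip force is fixed at half the most. Time passes only in rows, so rows that do not move let the fingers close, or fill a call up. It gives the time, the measured TCP pose, the force, the opening and the grip force at its end, in the units of the state.
- robot.read_state(): the state, without advancing time (a new reading comes with each control period).
- robot.snapshot(name): name is "scene" or "side" or "wrist"; returns a dict with "frame" (400x640x3 uint8, red, green, blue), "fx", "fy", "cx", "cy" (pixels), "extrinsics" (4x4, takes a point from camera to world coordinates). Camera axes: x right, y up, looking along -z (the intrinsics and any distortion apply to the point x, -y, -z); pixel columns grow to the right and rows downward; lengths in m; the calibration is good to about 2 mm. A picture is of the moment at which its call begins. There is no depth.
- robot.close_job(): hands the job in; it is judged then, once.
The state is a dict: "t": time; "qpos": joint angles; "joint_velocities": joint speeds; "joint_torque": joint torques, N m; "eef_pos": TCP position; "tcp_rot": TCP orientation; "ft_force": force on the tool from outside, world axes, zero at the start; "ft_torque": the same for the moment, N m; "gripper_width": opening from 0.0 (shut) to 1.0 (fully open); "grasp_force": force on a finger pad.
Only numpy, scipy, OpenCV 4.12 (cv2) and the standard library are available. Lean on these libraries where they do the work, as an engineer would, in place of code of your own. Each camera call takes 0.05 s, during which the arm holds its last target. There are 200 camera calls.

## Working session

There is one attempt and no reset: what is moved stays moved. The work goes in short steps, Python scripts to look and compute and a tool call to move; the robot and the scene stay as the last step left them, time stands still between calls to the robot, and variables do not carry over. Pictures are saved under pics/ and viewed, at most 10 in all, crops included, and the job is handed in when it is done.

Besides the shell and the picture viewer there is one more tool, called after ">>>" as name(argument=value, ...), one argument or row to a line, values as JSON. drive_tool: Moves the arm, as the interface text tells. Its arguments: {"type":"object","properties":{"commands":{"type":"array"},"gripper":{"type":"number"}},"required":["commands"]}

```bash
mkdir -p pics; cat > h.py <<'E'
import numpy as np,cv2
from workcell import robot
def snap(n):
    s=robot.snapshot(n); return s
def ray(s,u,v):
    d=np.array([(u-s['cx'])/s['fx'],-(v-s['cy'])/s['fy'],-1.]);E=np.array(s['extrinsics'])
    return E[:3,3],E[:3,:3]@d
def plane(s,u,v,z=0):
    o,d=ray(s,u,v);return o+d*(z-o[2])/d[2]
def proj(s,p):
    E=np.array(s['extrinsics']);q=E[:3,:3].T@(np.array(p)-E[:3,3])
    return s['cx']+s['fx']*q[0]/-q[2], s['cy']-s['fy']*q[1]/-q[2]
E
python3 - <<'E'
from h import *
import pickle
S={}
for n in("scene","side","wrist"):
    s=snap(n);S[n]=s;print(n,s.keys(),s['fx'],s['cx'],s['cy'],np.round(s['extrinsics'],3).tolist())
pickle.dump(S,open('s0.pkl','wb'))
a=np.vstack([S['scene']['frame'],S['side']['frame']])
cv2.imwrite('pics/a.png',cv2.cvtColor(S['scene']['frame'],cv2.COLOR_RGB2BGR))
cv2.imwrite('pics/b.png',cv2.cvtColor(S['side']['frame'],cv2.COLOR_RGB2BGR))
print(robot.read_state())
E
```

```text
scene dict_keys(['frame', 'fx', 'fy', 'cx', 'cy', 'extrinsics']) 380.3467136844803 324.599067378163 199.62694736030414 [[-0.535, 0.563, -0.63, -0.263], [-0.845, -0.336, 0.417, 0.723], [0.023, 0.755, 0.655, 0.914], [0.0, 0.0, 0.0, 1.0]]
side dict_keys(['frame', 'fx', 'fy', 'cx', 'cy', 'extrinsics']) 381.1003203700869 320.4002089051571 200.16646159256635 [[0.979, 0.078, -0.186, 0.282], [-0.202, 0.327, -0.923, -1.124], [-0.011, 0.942, 0.337, 0.561], [0.0, 0.0, 0.0, 1.0]]
wrist dict_keys(['frame', 'fx', 'fy', 'cx', 'cy', 'extrinsics']) 276.82171951112406 313.2160990173472 198.26698876007774 [[1.0, -0.0, 0.001, 0.548], [0.0, 0.968, 0.251, 0.073], [-0.001, -0.251, 0.968, 0.384], [0.0, 0.0, 0.0, 1.0]]
{'t': 0.15, 'qpos': array([-3.81742242e+00,  1.72101121e+01,  8.71697206e+01, -1.07990243e-03,
        7.56718031e+01, -3.81753875e+00]), 'joint_velocities': array([-0.01443307, -0.03300565, -0.0624281 , -0.09932193, -0.07128015,
        0.02211769]), 'joint_torque': array([-2.50185103e-04, -5.31960297e+01, -3.52822959e+01,  7.07691838e-02,
        2.35654798e-02, -3.66386917e-05]), 'eef_pos': array([ 5.49775702e-01, -8.21837549e-06,  1.68217279e-01]), 'tcp_rot': array([-1.79948409e+02, -2.39412742e-03,  9.00003830e+01]), 'ft_force': array([-0.40211385,  0.17603311,  0.0552237 ]), 'ft_torque': array([-0.03606291, -0.03845008, -0.02265846]), 'grasp_force': 0.0, 'gripper_width': 1.002031804478921}
```

View pics/a.png

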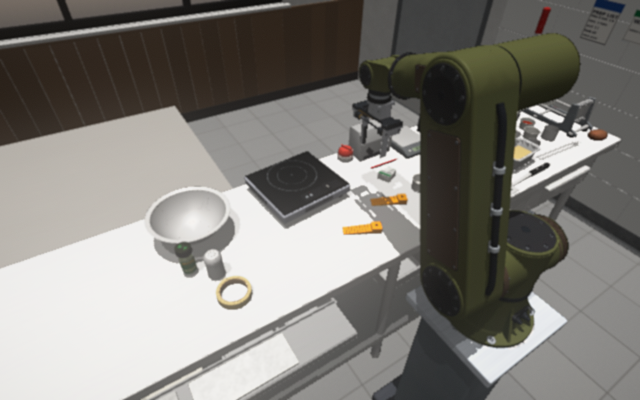

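View pics/b.png

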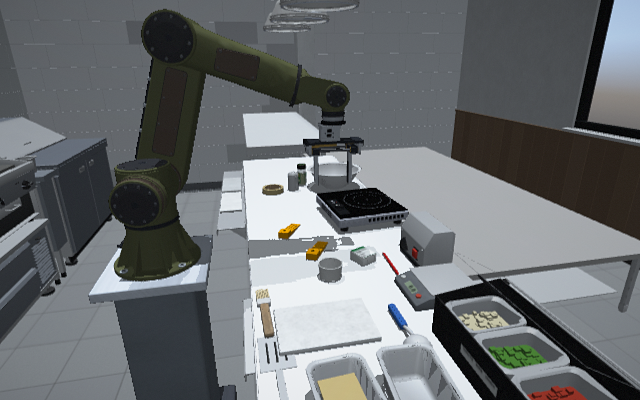

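Scene: hob at (297,185), two orange/yellow wedges at (363,229) and (390,200). Side view: the same two at (289,231) and (317,248). The one nearest the side camera (lowest y, so rightmost) is scene (390,200) / side (317,248). Next, a close crop.

```bash
python3 - <<'E'
from h import *
import pickle
S=pickle.load(open('s0.pkl','rb'))
for n,c in(("scene",(230,430,140,250)),("side",(260,430,165,285))):
    s=S[n];f=s['frame']
    hsv=cv2.cvtColor(f,cv2.COLOR_RGB2HSV)
    m=cv2.inRange(hsv,(12,150,90),(32,255,255))
    N,l,st,ce=cv2.connectedComponentsWithStats(m)
    for i in range(1,N):
        if st[i,4]>40: print(n,st[i],ce[i].round(1),plane(s,*ce[i],0.008).round(3))
    x0,x1,y0,y1=c
    S[n]['crop']=cv2.resize(f[y0:y1,x0:x1],(800,int(800*(y1-y0)/(x1-x0))),interpolation=cv2.INTER_CUBIC)
a=cv2.resize(S['side']['crop'],(560,395));b=cv2.resize(S['scene']['crop'],(360,198))
w=cv2.resize(S['wrist']['frame'],(320,200))
top=np.zeros((200,800,3),np.uint8);top[:198,:360]=b;top[:,400:720]=w
bot=np.zeros((395,800,3),np.uint8);bot[:,:560]=a
cv2.imwrite('pics/c.png',cv2.cvtColor(np.vstack([top,bot]),cv2.COLOR_RGB2BGR))
cv2.imwrite('pics/w.png',cv2.cvtColor(S['wrist']['frame'],cv2.COLOR_RGB2BGR))
E
```

```text
scene [372 194  35  11 222] [390.5 199.7] [ 0.484 -0.06   0.008]
scene [343 222  39  12 284] [363.  228.1] [0.418 0.114 0.008]
side [278 224  22  15 152] [287.4 230.5] [0.41  0.11  0.008]
side [306 242  22  18 209] [315.1 250.3] [ 0.477 -0.062  0.008]
```

View pics/c.png

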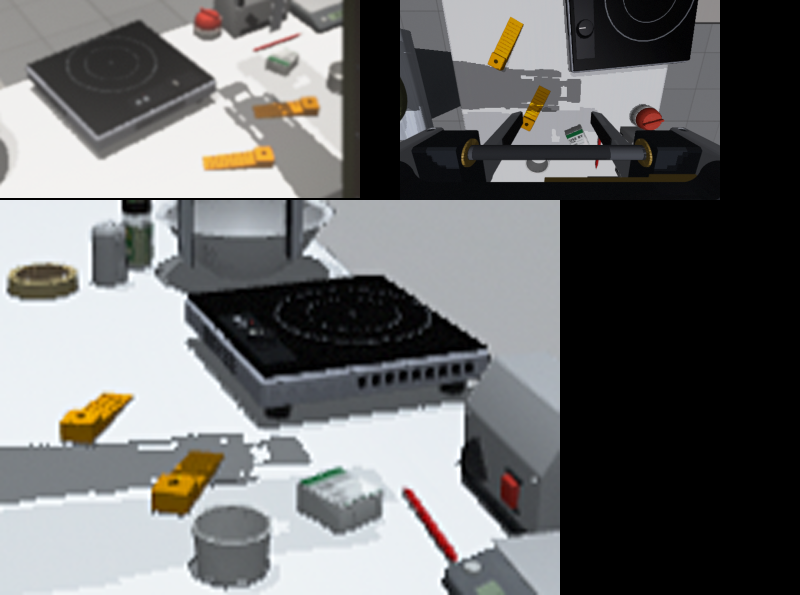

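View pics/w.png

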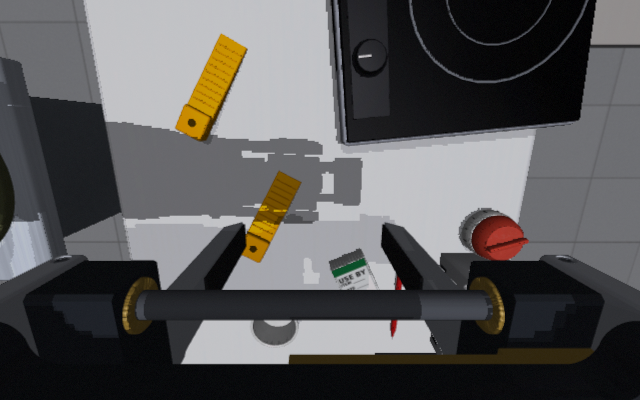

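Wrist view: image right is +x, up is +y. The target wedge runs from heel (254,249) to thin end (288,178), with the ramekin (275,330) and label block (355,275) close by. The look-alike is at (212,88). The hob front (knob at (368,55)) faces the robot. I'll move up for a full view of the hob.

>>> drive_tool(
  commands=[
    [[2,1,-2,0,0,0],[2,1,-2,0,0,0],[2,1,-2,0,0,0],[2,1,-2,0,0,0],[2,1,-2,0,0,0],[0,0,0,0,0,0],[0,0,0,0,0,0],[0,0,0,0,0,0],[0,0,0,0,0,0],[0,0,0,0,0,0]],
  ],
)

```text
t: 0.98
eef_pos: [0.5996, 0.0992, 0.2678]
tcp_rot: [-179.9, 0.0, 89.9]
ft_force: [0.0, 0.3, -1.5]
gripper_width: 1.002
grasp_force: 0.0
```

```bash
python3 - <<'E'
from h import *
import pickle
s=snap("wrist");pickle.dump(s,open('w1.pkl','wb'));print(np.round(s['extrinsics'],3).tolist())
cv2.imwrite('pics/w1.png',cv2.cvtColor(s['frame'],cv2.COLOR_RGB2BGR))
m=cv2.inRange(cv2.cvtColor(s['frame'],cv2.COLOR_RGB2HSV),(12,150,70),(32,255,255))
N,l,st,ce=cv2.connectedComponentsWithStats(m)
for i in range(1,N):
    if st[i,4]>100:
        c=cv2.findContours((l==i).astype('u1'),0,2)[0][0]
        r=cv2.minAreaRect(c);print(st[i],r,[plane(s,*p,0.006).round(3)[:2].tolist() for p in cv2.boxPoints(r)])
E
```

```text
[[1.0, 0.0, 0.001, 0.598], [-0.001, 0.968, 0.252, 0.172], [-0.001, -0.252, 0.968, 0.484], [0.0, 0.0, 0.0, 1.0]]
[ 182  120   52   77 1679] ((208.20004272460938, 158.10000610351562), (23.702320098876953, 76.02630615234375), 26.56505012512207) [[0.364, 0.069], [0.434, 0.184], [0.468, 0.167], [0.399, 0.049]]
[ 229  217   48   68 1288] ((252.46311950683594, 250.72628784179688), (18.988529205322266, 69.00155639648438), 27.012662887573242) [[0.434, -0.109], [0.5, 0.015], [0.531, -0.001], [0.465, -0.128]]
[123 282  15  52 197] ((128.8960418701172, 307.03961181640625), (11.343423843383789, 51.24441146850586), 5.710592269897461) [[0.204, -0.234], [0.235, -0.117], [0.256, -0.12], [0.227, -0.237]]
[489 282  15  49 209] ((497.7804870605469, 305.0244140625), (48.97608947753906, 10.120059967041016), 75.52970886230469) [[0.933, -0.121], [0.951, -0.115], [0.994, -0.223], [0.975, -0.229]]
```

View pics/w1.png

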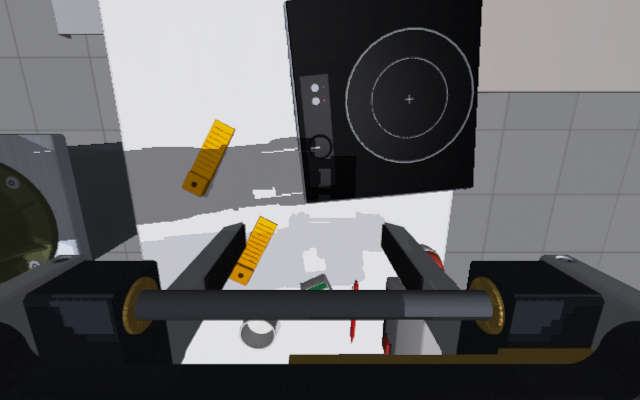

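The wrist view shows the hob's front edge from (286,2) to (305,202), its right edge from (305,202) to (474,187), the target wedge from (240,278) to (268,222) and the look-alike at (208,158). I'll fit the hob top and refine the wedge.

```bash
python3 - <<'E'
from h import *
import pickle
S=pickle.load(open('s0.pkl','rb'));w=pickle.load(open('w1.pkl','rb'))
# wrist: edge of dark/bright along front, right, back edges of top
g=cv2.cvtColor(w['frame'],cv2.COLOR_RGB2GRAY).astype(int)
def fit(pts,z):
    P=np.array([plane(w,u,v,z)[:2] for u,v in pts],np.float32)
    vx,vy,x,y=cv2.fitLine(P,cv2.DIST_HUBER,0,0.01,0.01).ravel();return np.array([x,y]),np.array([vx,vy]),P
fr=[];rt=[];bk=[]
for v in range(10,195,5):
    e=286+19*(v-2)/200
    r=np.arange(int(e)+12,int(e)-14,-1)
    k=next((u for u in r if g[v,u]>45),None)
    if k: fr.append((k+.5,v+.5))
    r=np.arange(468,500); k=next((u for u in r if g[v,u]>60),None)
    if k and v<185: bk.append((k,v+.5))
for u in range(315,465,5):
    e=202-15*(u-305)/169
    k=next((v for v in np.arange(int(e)-12,int(e)+14) if g[v,u]>60),None)
    if k: rt.append((u+.5,k))
R={}
for n,p in(('front',fr),('right',rt),('back',bk)):
    o,d,P=fit(p,0.062);R[n]=(o,d);print(n,len(p),o.round(4),d.round(4),np.degrees(np.arctan2(d[1],d[0])).round(2),p[::8])
def inter(a,b):
    t=np.linalg.solve(np.c_[a[1],-b[1]],b[0]-a[0]);return a[0]+t[0]*a[1]
c1=inter(R['front'],R['right']);c2=inter(R['back'],R['right']);print('FR',c1,'BR',c2,np.linalg.norm(c1-c2))
# scene: corners of dark top
s=S['scene'];gs=cv2.cvtColor(s['frame'],cv2.COLOR_RGB2GRAY)
m=(gs<60).astype('u1');m[:140]=0;m[230:]=0;m[:,:235]=0;m[:,360:]=0
N,l,st,ce=cv2.connectedComponentsWithStats(m);i=l[185,290];print(st[i])
c=cv2.findContours((l==i).astype('u1'),0,2)[0][0];q=cv2.approxPolyDP(cv2.convexHull(c),4,True)[:,0]
for p in q: print(p,plane(s,*(p+.5),0.062).round(4))
# wedge corners both wedges, scene + wrist: heel & tip
for n,ss,lo in(('scene',s,70),('wrist',w,70)):
    m=cv2.inRange(cv2.cvtColor(ss['frame'],cv2.COLOR_RGB2HSV),(12,150,lo),(32,255,255))
    N,l,st,ce=cv2.connectedComponentsWithStats(m)
    for i in range(1,N):
        if 150<st[i,4]:
            c=cv2.findContours((l==i).astype('u1'),0,2)[0][0];q=cv2.approxPolyDP(cv2.convexHull(c),2,True)[:,0]
            print(n,[(p.tolist(),plane(ss,*(p+.5),0.003).round(3)[:2].tolist(),plane(ss,*(p+.5),0.024).round(3)[:2].tolist()) for p in q])
E
```

```text
front 37 [0.5739 0.2081] [ 0.0927 -0.9957] -84.68 [(np.float64(286.5), 10.5), (np.float64(290.5), 50.5), (np.float64(306.5), 90.5), (np.float64(310.5), 130.5), (np.float64(302.5), 170.5)]
right 30 [0.7147 0.0672] [0.9956 0.0942] 5.4 [(315.5, np.int64(202)), (355.5, np.int64(198)), (395.5, np.int64(195)), (435.5, np.int64(191))]
back 35 [0.8301 0.2335] [ 0.0889 -0.996 ] -84.9 [(np.int64(481), 10.5), (np.int64(479), 50.5), (np.int64(472), 90.5), (np.int64(475), 130.5), (np.int64(473), 170.5)]
FR [0.58814627 0.05518621] BR [0.8438416  0.07937518] 0.25683695
[ 247  152  100   59 2997]
[346 183] [0.5901 0.0662 0.062 ]
[290 210] [0.567  0.3073 0.062 ]
[280 209] [0.5882 0.3332 0.062 ]
[247 176] [0.8083 0.3542 0.062 ]
[307 152] [0.8321 0.0869 0.062 ]
scene [([406, 198], [0.463, -0.12], [0.446, -0.1]), ([404, 202], [0.449, -0.098], [0.433, -0.079]), ([372, 203], [0.505, 0.006], [0.487, 0.023]), ([372, 200], [0.518, -0.004], [0.5, 0.013]), ([404, 194], [0.484, -0.129], [0.467, -0.109])]
scene [([381, 225], [0.4, 0.049], [0.384, 0.065]), ([380, 230], [0.383, 0.067], [0.368, 0.082]), ([344, 233]
[... 390 characters left out ...]
.005], [0.533, 0.003]), ([248, 280], [0.472, -0.118], [0.477, -0.106]), ([243, 284], [0.461, -0.127], [0.467, -0.114]), ([229, 276], [0.435, -0.11], [0.442, -0.097]), ([259, 217], [0.499, 0.011], [0.504, 0.018])]
wrist [([136, 282], [0.253, -0.123], [0.268, -0.11]), ([131, 333], [0.224, -0.24], [0.24, -0.222]), ([125, 328], [0.213, -0.228], [0.23, -0.211]), ([123, 309], [0.217, -0.183], [0.234, -0.168]), ([126, 297], [0.228, -0.156], [0.244, -0.142])]
wrist [([489, 282], [0.941, -0.123], [0.926, -0.11]), ([498, 291], [0.961, -0.142], [0.946, -0.129]), ([503, 305], [0.977, -0.174], [0.96, -0.159]), ([503, 320], [0.983, -0.209], [0.966, -0.192]), ([499, 330], [0.979, -0.233], [0.962, -0.215])]
```

```bash
python3 - <<'E'
from h import *
import pickle
S=pickle.load(open('s0.pkl','rb'));w=pickle.load(open('w1.pkl','rb'))
print('ramekin',plane(w,258,330,.03),plane(S['side'],330,263,.042));print('block',plane(w,315,285,.029),plane(S['side'],362,251,.029))
print('FR bottom side',plane(S['side'],343,231,.003))
E
```

```text
ramekin [ 0.49069791 -0.20901822  0.03      ] [ 0.49060234 -0.21154537  0.042     ]
block [ 0.60079354 -0.11178379  0.029     ] [ 0.60645188 -0.13839605  0.029     ]
FR bottom side [0.60308596 0.07147189 0.003     ]
```

>>> drive_tool(
  commands=[
    [[-3.5,-2.5,2,0,0,0.125],[-3.5,-2.5,2,0,0,0.125],[-3.5,-2.5,2,0,0,0.125],[-3.5,-2.5,2,0,0,0.125],[0,0,0,0,0,0],[0,0,0,0,0,0],[0,0,0,0,0,0],[0,0,0,0,0,0],[0,0,0,0,0,0],[0,0,0,0,0,0]],
  ],
  gripper=6.4,
)

```text
t: 1.87
eef_pos: [0.4925, -0.003, 0.1986]
tcp_rot: [180.0, -0.0, 61.4]
ft_force: [-0.2, 0.1, -0.7]
gripper_width: 0.676
grasp_force: 0.0
```

>>> drive_tool(
  commands=[
    [[-2.0,0.4,2,0,0,0],[-2.0,0.4,2,0,0,0],[-2.0,0.4,2,0,0,0],[-2.0,0.4,2,0,0,0],[-1.4,0,1.5,0,0,0],[0,0,0,0,0,0],[0,0,0,0,0,0],[0,0,0,0,0,0],[0,0,0,0,0,0],[0,0,0,0,0,0]],
  ],
)

```text
t: 2.7
eef_pos: [0.4615, -0.0931, 0.1042]
tcp_rot: [179.9, -0.0, 61.4]
ft_force: [-0.1, -0.4, 0.4]
gripper_width: 0.683
grasp_force: 0.0
```

```bash
python3 - <<'E'
from h import *
s=snap("wrist");st=robot.read_state();print(st['eef_pos'],st['tcp_rot'])
m=cv2.inRange(cv2.cvtColor(s['frame'],cv2.COLOR_RGB2HSV),(12,150,60),(32,255,255))
N,l,stt,ce=cv2.connectedComponentsWithStats(m)
for i in range(1,N):
    if stt[i,4]>300:
        c=cv2.findContours((l==i).astype('u1'),0,2)[0][0];q=cv2.approxPolyDP(cv2.convexHull(c),3,True)[:,0]
        print(stt[i],[(p.tolist(),plane(s,*(p+.5),0.003).round(3)[:2].tolist(),plane(s,*(p+.5),0.024).round(3)[:2].tolist()) for p in q])
p=st['eef_pos'].copy();print('tcp px',proj(s,p),proj(s,[p[0],p[1],.024]))
cv2.imwrite('pics/w2.png',cv2.cvtColor(s['frame'],cv2.COLOR_RGB2BGR))
E
```

```text
[ 0.4614015  -0.09313186  0.10405993] [ 1.79932578e+02 -1.70449259e-02  6.14068210e+01]
[ 155    0   41   98 3496] [([191, 0], [0.446, 0.136], [0.45, 0.125]), ([194, 96], [0.397, 0.06], [0.404, 0.054]), ([160, 95], [0.366, 0.078], [0.374, 0.071]), ([156, 68], [0.378, 0.102], [0.386, 0.093]), ([155, 0], [0.415, 0.153], [0.42, 0.141])]
[ 298   88   34  121 3771] [([330, 88], [0.53, -0.004], [0.528, -0.005]), ([331, 207], [0.469, -0.122], [0.471, -0.116]), ([301, 208], [0.437, -0.106], [0.441, -0.101]), ([298, 89], [0.499, 0.012], [0.499, 0.009])]
tcp px (np.float64(314.8096811535445), np.float64(217.20125572004923)) (np.float64(314.27735695093594), np.float64(194.12736545595115))
```

View pics/w2.png

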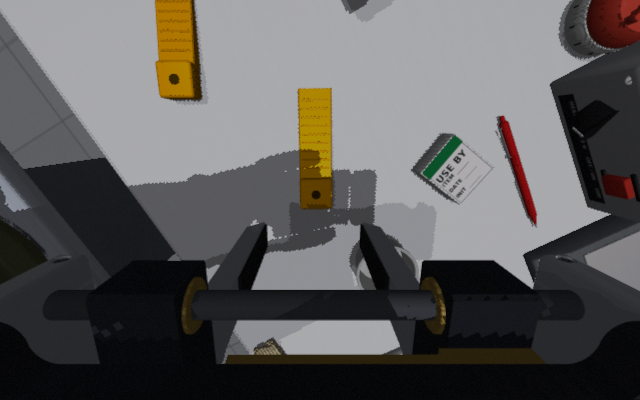

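The wedge is aligned between the fingers: heel around (315,193), hole at (316,194), tip (314,88). I'll descend and grip.

>>> drive_tool(
  commands=[
    [[-0.2,0.1,2.5,0,0,0],[0,0,2.5,0,0,0],[0,0,2.5,0,0,0],[0,0,1.5,0,0,0],[0,0,1.0,0,0,0],[0,0,0,0,0,0],[0,0,0,0,0,0],[0,0,0,0,0,0],[0,0,0,0,0,0],[0,0,0,0,0,0]],
  ],
)

```text
t: 3.58
eef_pos: [0.4612, -0.096, 0.0042]
tcp_rot: [179.9, -0.0, 61.4]
ft_force: [-0.6, 0.3, -0.3]
gripper_width: 0.685
grasp_force: 0.0
```

>>> drive_tool(
  commands=[
    [[0,0,0,0,0,0],[0,0,0,0,0,0],[0,0,0,0,0,0],[0,0,0,0,0,0],[0,0,0,0,0,0],[0,0,0,0,0,0],[0,0,0,0,0,0],[0,0,0,0,0,0],[0,0,0,0,0,0],[0,0,0,0,0,0]],
  ],
  gripper=3.0,
)

```text
t: 4.42
eef_pos: [0.4607, -0.0958, 0.0034]
tcp_rot: [180.0, 0.0, 61.4]
ft_force: [0.4, -0.1, -0.2]
gripper_width: 0.318
grasp_force: 0.0
```

```bash
python3 - <<'E'
from h import *
s=snap("wrist");
m=cv2.inRange(cv2.cvtColor(s['frame'],cv2.COLOR_RGB2HSV),(12,150,60),(32,255,255))
N,l,stt,ce=cv2.connectedComponentsWithStats(m)
for i in range(1,N):
    if stt[i,4]>300: print(stt[i])
p=robot.read_state()['eef_pos'];print(proj(s,p),proj(s,p+[0,0,.019]))
d=snap("side")
a=cv2.resize(s['frame'][100:300,200:440],(480,400));b=cv2.resize(d['frame'][190:310,240:400],(533,400),interpolation=2)
cv2.imwrite('pics/w3.png',cv2.cvtColor(cv2.resize(np.hstack([a,b]),(800,316)),cv2.COLOR_RGB2BGR))
E
```

```text
[  66    0   65   79 4224]
[ 290   65   50  178 8130]
(np.float64(314.92425047816937), np.float64(217.0737703413239)) (np.float64(315.08174638878154), np.float64(225.07005577045646))
```

View pics/w3.png

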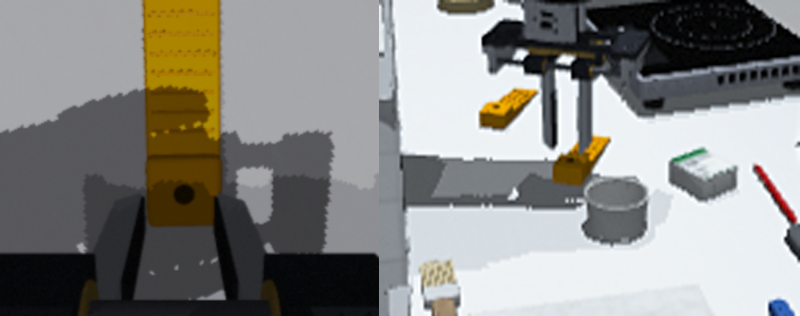

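The wrist view shows the fingers flanking the heel, with the hole at about (316,223), but the opening reads 30 mm. I'll command full closure to test the grip.

>>> drive_tool(
  commands=[
    [[0,0,0,0,0,0],[0,0,0,0,0,0],[0,0,0,0,0,0],[0,0,0,0,0,0],[0,0,0,0,0,0],[0,0,0,0,0,0],[0,0,0,0,0,0],[0,0,0,0,0,0],[0,0,0,0,0,0],[0,0,0,0,0,0]],
  ],
  gripper=0,
)

```text
t: 5.35
eef_pos: [0.4607, -0.0958, 0.0034]
tcp_rot: [-180.0, 0.0, 61.4]
ft_force: [-0.6, 0.1, 0.5]
gripper_width: 0.007
grasp_force: 0.0
```

```bash
python3 - <<'E'
from h import *
s=snap("wrist");d=snap("side");c=snap("scene");p=robot.read_state()['eef_pos']
print(p,proj(s,p),proj(d,p),proj(c,p))
m=cv2.inRange(cv2.cvtColor(s['frame'],cv2.COLOR_RGB2HSV),(12,150,50),(32,255,255))
N,l,stt,ce=cv2.connectedComponentsWithStats(m)
for i in range(1,N):
    if stt[i,4]>300:
        k=cv2.findContours((l==i).astype('u1'),0,2)[0][0];q=cv2.approxPolyDP(cv2.convexHull(k),3,True)[:,0]
        print(stt[i],[(t.tolist(),plane(s,*(t+.5),0.003).round(3)[:2].tolist(),plane(s,*(t+.5),0.024).round(3)[:2].tolist()) for t in q])
m=cv2.inRange(cv2.cvtColor(d['frame'],cv2.COLOR_RGB2HSV),(12,150,50),(32,255,255))
N,l,stt,ce=cv2.connectedComponentsWithStats(m)
print([(stt[i],plane(d,*ce[i],.008).round(3)) for i in range(1,N) if stt[i,4]>100])
a=cv2.resize(s['frame'][100:300,200:440],(480,400));b=cv2.resize(d['frame'][200:280,270:370],(500,400),interpolation=2)
cv2.imwrite('pics/w4.png',cv2.cvtColor(cv2.resize(np.hstack([a,b]),(800,326)),cv2.COLOR_RGB2BGR))
E
```

```text
[ 0.46068303 -0.09581378  0.00334712] (np.float64(314.8777540277286), np.float64(217.07972064356073)) (np.float64(312.05808218331583), np.float64(257.1363884109345)) (np.float64(401.97621507600667), np.float64(200.90620800675003))
[  66    0   76   80 4803] [([136, 0], [0.428, 0.098], [0.435, 0.086]), ([141, 29], [0.42, 0.083], [0.427, 0.072]), ([139, 76], [0.4, 0.059], [0.409, 0.05]), ([78, 76], [0.362, 0.08], [0.374, 0.069]), ([66, 27], [0.375, 0.109], [0.387, 0.095]), ([73, 0], [0.391, 0.119], [0.401, 0.104])]
[ 290   65   50  178 7610] [([293, 65], [0.502, 0.012], [0.501, 0.008]), ([338, 65], [0.53, -0.004], [0.527, -0.006]), ([336, 242], [0.466, -0.124], [0.469, -0.115]), ([293, 230], [0.439, -0.098], [0.445, -0.091])]
[(array([278, 224,  22,  15, 171], dtype=int32), array([0.411, 0.108, 0.008])), (array([306, 242,  22,  18, 225], dtype=int32), array([ 0.478, -0.064,  0.008]))]
```

View pics/w4.png

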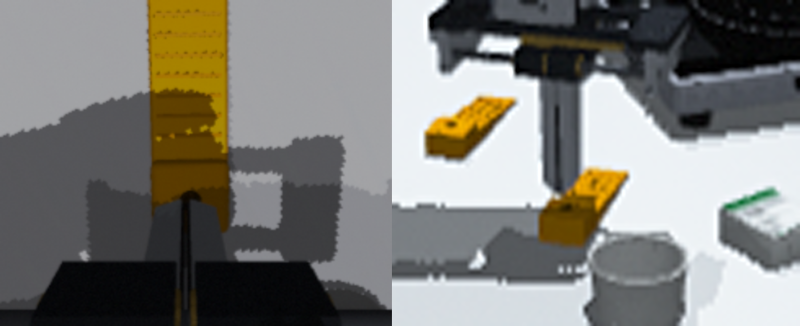

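In the wrist view the closed fingertips (about row 225) sit above the heel, and the side view puts them about 10 px higher than the reported TCP. Both suggest the physical tips end roughly 35–40 mm above the stated TCP. I'll open and descend carefully while watching the force.

>>> drive_tool(
  commands=[
    [[0,0,0,0,0,0],[0,0,0,0,0,0],[0,0,0,0,0,0],[0,0,0,0,0,0],[0,0,0,0,0,0],[0,0,0,0,0,0],[0,0,0.2,0,0,0],[0,0,0.2,0,0,0],[0,0,0.2,0,0,0],[0,0,0,0,0,0]],
  ],
  gripper=6.4,
)

```text
t: 6.33
eef_pos: [0.4604, -0.0958, -0.0031]
tcp_rot: [-180.0, 0.0, 61.3]
ft_force: [-0.9, -0.1, -0.1]
gripper_width: 0.665
grasp_force: 0.0
```

```bash
python3 - <<'E'
from h import *
s=snap("wrist");d=snap("side");st=robot.read_state();p=st['eef_pos'];print(p,st['ft_force'],st['gripper_width'])
R=cv2.Rodrigues(np.array([0,0,0.]))[0]
y=np.array([.878,-.479,0])
for k in(0,.019,.038):
  for sg in(-1,1): 
    q=p+[0,0,k]+sg*.032*y; print(k,sg,'side',np.round(proj(d,q),1),'wrist',np.round(proj(s,q),1))
a=cv2.resize(s['frame'][170:290,220:410],(475,300),interpolation=2);b=cv2.resize(d['frame'][210:270,280:345],(325,300),interpolation=2)
cv2.imwrite('pics/w5.png',cv2.cvtColor(np.hstack([a,b]),cv2.COLOR_RGB2BGR))
E
```

```text
[ 0.46063898 -0.09579911 -0.00276243] [-0.26823718 -0.53582628  0.37256875] 0.6823900407731615
0 -1 side [302.3 257.6] wrist [276.1 217.2]
0 1 side [322.  260.3] wrist [354.3 217.2]
0.019 -1 side [302.1 252.1] wrist [272.8 225.2]
0.019 1 side [322.  254.7] wrist [357.9 225.2]
0.038 -1 side [301.9 246.5] wrist [268.9 234.8]
0.038 1 side [321.9 249.1] wrist [362.2 234.8]
```

View pics/w5.png

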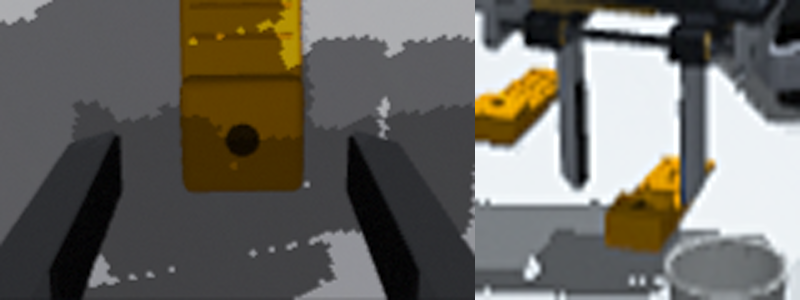

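The fingertips are about 35 mm above the reported TCP: side view tip (300,247) against an expected (302,258), with no contact force. I'll treat the real tip as TCP + 35 mm, so I go down another 22 mm and grip.

>>> drive_tool(
  commands=[
    [[0,0.2,0.5,0,0,0],[0,0,0.5,0,0,0],[0,0,0.5,0,0,0],[0,0,0.4,0,0,0],[0,0,0.3,0,0,0],[0,0,0,0,0,0],[0,0,0,0,0,0],[0,0,0,0,0,0],[0,0,0,0,0,0],[0,0,0,0,0,0]],
  ],
)

```text
t: 7.27
eef_pos: [0.4626, -0.0968, -0.0244]
tcp_rot: [180.0, -0.0, 61.4]
ft_force: [-0.6, 0.3, 0.8]
gripper_width: 0.679
grasp_force: 0.0
```

>>> drive_tool(
  commands=[
    [[0,0,0,0,0,0],[0,0,0,0,0,0],[0,0,0,0,0,0],[0,0,0,0,0,0],[0,0,0,0,0,0],[0,0,0,0,0,0],[0,0,0,0,0,0],[0,0,0,0,0,0],[0,0,0,0,0,0],[0,0,0,0,0,0]],
  ],
  gripper=2.0,
)

```text
t: 8.1
eef_pos: [0.4625, -0.0968, -0.0246]
tcp_rot: [-180.0, 0.0, 61.4]
ft_force: [-0.6, 0.2, 0.7]
gripper_width: 0.38
grasp_force: 30.0
```

Gripped (opening 35.7 mm, force 30 N). I'll lift and rotate to the hob's heading of about 5.4 deg.

>>> drive_tool(
  commands=[
    [[0,0,-3,0,0,0],[0,0,-3,0,0,0],[0,0,-1,0,0,0.122],[0,0,-1,0,0,0.122],[0,0,0,0,0,0.122],[0,0,0,0,0,0.122],[0,0,0,0,0,0.122],[0,0,0,0,0,0.122],[0,0,0,0,0,0.122],[0,0,0,0,0,0.122]],
  ],
)

```text
t: 8.93
eef_pos: [0.4623, -0.0968, 0.0553]
tcp_rot: [-180.0, 0.0, 5.1]
ft_force: [0.5, -0.0, -0.6]
gripper_width: 0.376
grasp_force: 30.0
```

```bash
python3 - <<'E'
from h import *
import pickle
S=pickle.load(open('s0.pkl','rb'));s=S['scene']
print('shaker',plane(s,214,275,0),'pepper',plane(s,188,270,0),'bowl right',plane(s,228,215,.05),'side shaker',plane(S['side'],293,190,0))
print(robot.read_state()['eef_pos'],robot.read_state()['qpos'],robot.read_state()['ft_force'])
E
```

```text
shaker [4.95437786e-01 6.05243869e-01 1.11022302e-16] pepper [0.55329686 0.66466834 0.        ] bowl right [0.6645941  0.48743108 0.05      ] side shaker [0.49469048 0.58706703 0.        ]
[ 0.46231918 -0.09675652  0.05526188] [-1.62634871e+01  1.50836414e+01  1.06320509e+02 -2.16332751e-03
  5.86160156e+01  6.86518889e+01] [ 0.51917944 -0.0275864  -0.59925385]
```

>>> drive_tool(
  commands=[
    [[-1,-2,0,0,0,0],[-1,-4,0,0,0,0],[-1,-4,0,0,0,0],[0,-4,0,0,0,0],[0,-4,0,0,0,0],[0,-4,0,0,0,0],[0,-4,0,0,0,0],[0,-4,0,0,0,0],[0,-4,0,0,0,0],[0,-4,0,0,0,0]],
  ],
)

```text
t: 9.77
eef_pos: [0.3959, 0.2807, 0.0554]
tcp_rot: [-180.0, -0.0, 5.4]
ft_force: [1.4, -0.0, -0.0]
gripper_width: 0.379
grasp_force: 30.0
```

>>> drive_tool(
  commands=[
    [[0,-1.9,0,0,0,0],[0,0,0,0,0,0],[0,0,0,0,0,0],[0,0,0,0,0,0],[0,0,0,0,0,0],[0,0,0,0,0,0],[0,0,0,0,0,0],[0,0,0,0,0,0],[0,0,0,0,0,0],[0,0,0,0,0,0]],
  ],
)

```text
t: 10.6
eef_pos: [0.3949, 0.2974, 0.0554]
tcp_rot: [-180.0, -0.0, 5.4]
ft_force: [0.3, -0.0, -1.3]
gripper_width: 0.379
grasp_force: 30.0
```

```bash
python3 - <<'E'
from h import *
import pickle
s=snap("wrist");c=snap("scene");d=snap("side");pickle.dump((s,c,d),open('w6.pkl','wb'))
st=robot.read_state();print(st['eef_pos'],st['tcp_rot'],np.round(s['extrinsics'],3).tolist())
# dark glass mask in wrist view
g=cv2.cvtColor(s['frame'],cv2.COLOR_RGB2GRAY)
f=np.array([[proj(s,[.5867-.0285,.3116+.0,.062])]]);print('edge guess px',f, 'foot px',proj(s,[.5867,.3116,.062]))
m=cv2.inRange(cv2.cvtColor(s['frame'],cv2.COLOR_RGB2HSV),(12,150,50),(32,255,255))
N,l,stt,ce=cv2.connectedComponentsWithStats(m)
for i in range(1,N):
    if stt[i,4]>300:
        k=cv2.findContours((l==i).astype('u1'),0,2)[0][0];print(stt[i],cv2.approxPolyDP(cv2.convexHull(k),3,True)[:,0].tolist())
cv2.imwrite('pics/w6.png',cv2.cvtColor(s['frame'],cv2.COLOR_RGB2BGR))
E
```

```text
[0.3948448  0.29757989 0.05538652] [-1.79999692e+02 -8.99068251e-04  5.43215677e+00] [[0.095, 0.964, 0.25, 0.466], [-0.996, 0.091, 0.024, 0.304], [0.0, -0.251, 0.968, 0.271], [0.0, 0.0, 0.0, 1.0]]
edge guess px [[[315.46412955 -21.56539462]]] foot px (np.float64(319.8934653133764), np.float64(-74.82351985532844))
[  284    55    57   205 10893] [[339, 55], [339, 255], [290, 259], [284, 56]]
[ 432  142  136  106 5311] [[432, 171], [455, 142], [567, 222], [540, 247]]
```

View pics/w6.png

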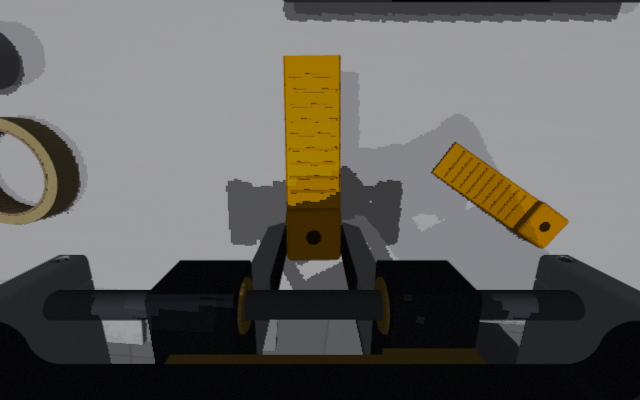

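The picture shows the wedge held straight (tip edge row 55, cols 284–339; hole (314,237)). The hob's front lower edge runs along row ~20 from col 284 (left corner) to ~620. I'll measure the hob corner from that.

```bash
python3 - <<'E'
from h import *
import pickle
s,c,d=pickle.load(open('w6.pkl','rb'))
g=cv2.cvtColor(s['frame'],cv2.COLOR_RGB2GRAY).astype(int)
for u in(275,282,286,290,300,330,400,500,600,610,620,630): print(u,g[0:24,u].tolist())
for v in (0,2,5,8,12,16): 
    r=np.where(g[v,250:]<110)[0]+250; print(v,r[:1],r[-1:])
for p in((284,19),(284,2)):
    for z in(0.022,.055): print(p,z,plane(s,*p,z).round(4))
# scene edges of hob (arm moved): glass mask corners
gs=cv2.cvtColor(c['frame'],cv2.COLOR_RGB2GRAY)
for nm,ss in(('scene',c),('side',d)):
    G=cv2.cvtColor(ss['frame'],cv2.COLOR_RGB2GRAY)
    ctr=proj(ss,[.70,.206,.062]);m=(G<50).astype('u1')
    k=np.ones((3,3),'u1');m=cv2.morphologyEx(m,cv2.MORPH_CLOSE,k)
    N,l,st,ce=cv2.connectedComponentsWithStats(m);i=np.bincount(l[int(ctr[1])-6:int(ctr[1])+7,int(ctr[0])-6:int(ctr[0])+7].ravel())[1:].argmax()+1
    k=cv2.findContours((l==i).astype('u1'),0,2)[0][0];q=cv2.approxPolyDP(cv2.convexHull(k),3,True)[:,0]
    print(nm,ctr,st[i]);
    for p in q: print(p,plane(ss,*(p+.5),.062).round(4))
E
```

```text
275 [157, 156, 156, 156, 156, 155, 156, 156, 156, 157, 156, 156, 156, 157, 157, 156, 157, 156, 157, 158, 157, 156, 156, 158]
282 [125, 157, 156, 156, 156, 156, 152, 141, 140, 141, 140, 144, 157, 157, 156, 156, 156, 157, 157, 157, 156, 156, 156, 156]
286 [35, 44, 68, 82, 82, 83, 83, 83, 83, 82, 82, 82, 82, 82, 82, 82, 82, 100, 140, 144, 156, 157, 156, 156]
290 [35, 38, 57, 81, 82, 82, 82, 83, 82, 82, 82, 82, 83, 83, 83, 82, 82, 82, 83, 83, 106, 157, 157, 155]
300 [35, 36, 47, 59, 59, 59, 59, 59, 60, 59, 59, 60, 58, 65, 82, 82, 82, 82, 82, 83, 81, 106, 157, 157]
330 [35, 36, 46, 59, 59, 59, 58, 59, 59, 58, 58, 60, 59, 65, 83, 82, 82, 83, 82, 83, 82, 106, 157, 157]
400 [1, 19, 46, 59, 60, 59, 59, 60, 58, 59, 59, 58, 59, 65, 83, 82, 83, 82, 83, 82, 82, 105, 157, 157]
500 [3, 20, 45, 59, 58, 58, 60, 58, 60, 58, 58, 59, 59, 65, 82, 82, 83, 82, 82, 82, 82, 81, 106, 155]
600 [35, 36, 44, 59, 58, 59, 59, 59, 58, 59, 59, 58, 59, 64, 78, 83, 82, 83, 82, 81, 105, 155, 155, 156]
610 [33, 35, 45, 59, 58, 59, 59, 58, 59, 58, 59, 59, 59, 59, 65, 82, 82, 81, 82, 82, 81, 106, 155, 155]
620 [32, 35, 45
[... 286 characters left out ...]
5] [618]
16 [285] [617]
(284, 19) 0.022 [0.546  0.3353 0.022 ]
(284, 19) 0.055 [0.5353 0.3312 0.055 ]
(284, 2) 0.022 [0.5578 0.3361 0.022 ]
(284, 2) 0.055 [0.5456 0.3319 0.055 ]
scene (np.float64(297.5892352206142), np.float64(179.49698802399467)) [ 248  152   89   52 1947]
[336 191] [0.571  0.1222 0.062 ]
[290 203] [0.5976 0.2907 0.062 ]
[258 186] [0.7352 0.3443 0.062 ]
[248 176] [0.8065 0.351  0.062 ]
[307 152] [0.8321 0.0869 0.062 ]
[336 183] [0.6085 0.0973 0.062 ]
side (np.float64(358.48381163694995), np.float64(200.7153745341644)) [ 317  188   91   31 1805]
[407 209] [0.8445 0.0748 0.062 ]
[330 217] [0.556  0.0641 0.062 ]
[317 193] [0.5628 0.3287 0.062 ]
[376 188] [0.8189 0.335  0.062 ]
```

```bash
python3 - <<'E'
from h import *
import pickle
s,c,d=pickle.load(open('w6.pkl','rb'))
g=cv2.cvtColor(s['frame'],cv2.COLOR_RGB2GRAY).astype(int)
for v in(4,8,11): print(v,g[v,284:302].tolist(),g[v,608:628].tolist())
e=np.array(s['extrinsics']);hx=np.array([np.cos(np.radians(5.4)),np.sin(np.radians(5.4))]);hy=np.array([-hx[1],hx[0]])
for z in(.020,.022,.026):
  A=plane(s,295,13.3,z)[:2];B=plane(s,615,13.6,z)[:2];print(z,A,B,np.linalg.norm(A-B),(A-B)@hx)
  ctr=(A+B)/2+.135*hx;print(' centre',ctr,'foot',ctr-.105*hx+.115*hy)
st=robot.read_state();p=st['eef_pos'];print(p, p[:2]@hx,p[:2]@hy)
# wedge tip/sides in camera, at held height
for u,v in((284,56),(339.5,56)):
  for z in(.055,.06,.07):print(plane(s,u,v,z)[:2]@hx,plane(s,u,v,z)[:2]@hy,z)
E
```

```text
4 [83, 84, 82, 82, 83, 83, 82, 83, 82, 77, 59, 59, 59, 59, 58, 59, 59, 58] [60, 59, 58, 59, 58, 58, 58, 58, 59, 59, 58, 58, 59, 87, 132, 132, 132, 132, 133, 132]
8 [82, 82, 83, 83, 82, 82, 82, 82, 82, 76, 59, 59, 59, 59, 57, 59, 60, 58] [58, 58, 59, 59, 59, 59, 58, 60, 59, 59, 57, 67, 101, 132, 132, 132, 132, 132, 133, 133]
11 [100, 83, 82, 82, 82, 82, 82, 82, 82, 82, 82, 77, 58, 60, 59, 58, 60, 60] [59, 59, 59, 60, 60, 59, 60, 58, 58, 59, 66, 100, 132, 132, 132, 132, 132, 132, 132, 132]
0.02 [0.55146928 0.32702536] [0.57551166 0.07226245] 0.25589486048842364 3.962386495568926e-05
 centre [0.69789133 0.21234853] foot [0.58253487 0.31695678]
0.022 [0.5507861  0.32684497] [0.57463709 0.07411014] 0.2538577619933375 3.930843183011526e-05
 centre [0.69711246 0.21318218] foot [0.581756   0.31779043]
0.026 [0.54941974 0.32648419] [0.57288795 0.07780554] 0.24978356500316498 3.867756557895334e-05
 centre [0.69555471 0.21484949] foot [0.58019825 0.31945774]
[0.3948448  0.29757989 0.05538652] 0.4210972098059575 0.2591010435911169
0.5408197704669866 0.27991932963594407 0.055
0.5396961580821514 0.27944006924907927 0.06
0.537448933312481 0.27848154847534956 0.07
0.5408439777145237 0.24039861185238262 0.055
0.5397198055848029 0.24083319016718752 0.06
0.537471461325361 0.24170234679679736 0.07
```

>>> drive_tool(
  commands=[
    [[1,0.65,1,0,0,0],[0.5,0,2,0,0,0],[0.5,0,2,0,0,0],[0,0,1.5,0,0,0],[0,0,0.7,0,0,0],[0,0,0.4,0,0,0],[0,0,0.3,0,0,0],[0,0,0,0,0,0],[0,0,0,0,0,0],[0,0,0,0,0,0]],
  ],
)

```text
t: 11.58
eef_pos: [0.4157, 0.2933, -0.0229]
tcp_rot: [-180.0, -0.1, 5.4]
ft_force: [0.7, -0.6, -0.3]
gripper_width: 0.382
grasp_force: 30.0
```

```bash
cat > e.py <<'E'
from h import *
s=snap("wrist");g=cv2.cvtColor(s['frame'],cv2.COLOR_RGB2GRAY).astype(int)
st=robot.read_state();p=st['eef_pos'];hx=np.array([np.cos(np.radians(5.4)),np.sin(np.radians(5.4))]);hy=np.array([-hx[1],hx[0]])
print('t',st['t'],p.round(4),st['tcp_rot'].round(2),st['ft_force'].round(2),'hobframe',p[:2]@hx,p[:2]@hy)
E
python3 - <<'E'
from e import *
for v in range(0,44,3): print(v,g[v,250:310:3].tolist())
print([g[0:50,u].tolist() for u in(350,450)])
print('px foot',proj(s,[*(.615*hx+.2535*hy),.062]),'corner',proj(s,[*(.585*hx+.2835*hy),.062]),proj(s,[*(.585*hx+.2835*hy),.022]))
m=cv2.inRange(cv2.cvtColor(s['frame'],cv2.COLOR_RGB2HSV),(12,150,50),(32,255,255))
N,l,stt,ce=cv2.connectedComponentsWithStats(m)
for i in range(1,N):
    if stt[i,4]>300:
        k=cv2.findContours((l==i).astype('u1'),0,2)[0][0];q=cv2.approxPolyDP(cv2.convexHull(k),3,True)[:,0]
        print(stt[i],[(t.tolist(),(plane(s,*(t+.5),.003)[:2]@hx).round(4),(plane(s,*(t+.5),.003)[:2]@hy).round(4)) for t in q])
E
```

```text
t 11.6333 [ 0.4157  0.2932 -0.023 ] [-1.7997e+02 -6.0000e-02  5.4300e+00] [ 0.26  0.08 -0.56] hobframe 0.44145977093984884 0.25281864981418795
0 [160, 160, 160, 160, 143, 84, 84, 84, 85, 85, 66, 66, 67, 66, 60, 60, 61, 61, 60, 61]
3 [160, 161, 160, 160, 144, 85, 84, 84, 84, 84, 85, 84, 84, 84, 85, 84, 85, 84, 85, 85]
6 [161, 160, 161, 159, 161, 143, 84, 84, 85, 85, 85, 84, 84, 84, 85, 85, 84, 84, 85, 85]
9 [160, 160, 161, 160, 160, 148, 109, 103, 85, 85, 84, 84, 84, 85, 85, 147, 108, 107, 102, 85]
12 [160, 160, 161, 160, 160, 160, 160, 160, 161, 160, 160, 160, 160, 148, 108, 160, 160, 161, 160, 160]
15 [161, 160, 160, 159, 160, 160, 159, 159, 159, 160, 160, 160, 160, 160, 160, 159, 160, 161, 161, 161]
18 [160, 159, 160, 160, 160, 160, 160, 159, 160, 160, 159, 160, 160, 160, 159, 160, 159, 160, 160, 160]
21 [159, 160, 159, 160, 160, 160, 160, 159, 160, 160, 160, 159, 160, 159, 160, 158, 160, 159, 160, 160]
24 [160, 159, 160, 159, 160, 160, 160, 161, 160, 160, 160, 160, 160, 160, 160, 159, 160, 160, 160, 160]
27 [160, 160, 160, 160, 160, 160, 161, 160, 161, 159, 160, 159, 159, 160, 160
[... 1082 characters left out ...]
163.31437962143545)) corner (np.float64(235.75423818743698), np.float64(-64.46806580995232)) (np.float64(256.1085485316201), np.float64(-14.209059851188016))
[  284    55    57   205 10925] [([338, 55], np.float64(0.5555), np.float64(0.2372)), ([339, 256], np.float64(0.4182), np.float64(0.2332)), ([290, 259], np.float64(0.4157), np.float64(0.27)), ([284, 56], np.float64(0.5549), np.float64(0.271))]
[ 464  177  176  114 6486] [([464, 216], np.float64(0.4498), np.float64(0.1439)), ([498, 177], np.float64(0.4783), np.float64(0.1241)), ([637, 273], np.float64(0.4043), np.float64(0.0057)), ([639, 290], np.float64(0.3896), np.float64(-0.0001)), ([536, 268], np.float64(0.4084), np.float64(0.0836))]
```

Low view: tip edge (284–338, row 55), wedge centre line at hob-frame y' ≈ 0.254 against the foot estimate of 0.2535, heading aligned. I'll lower the last 1.5 mm and advance 50 mm, short of any contact.

>>> drive_tool(
  commands=[
    [[0,0,0.1,0,0,0],[0,0,0.05,0,0,0],[0.6,0,0,0,0,0],[1,0,0,0,0,0],[1,0,0,0,0,0],[1,0,0,0,0,0],[0.8,0,0,0,0,0],[0.6,0,0,0,0,0],[0,0,0,0,0,0],[0,0,0,0,0,0]],
  ],
)

```text
t: 12.47
eef_pos: [0.466, 0.298, -0.0246]
tcp_rot: [-180.0, -0.1, 5.4]
ft_force: [3.1, 0.4, 4.2]
gripper_width: 0.38
grasp_force: 30.0
```

```bash
python3 - <<'E'
from e import *
for v in range(0,60,4): print(v,g[v,200:480:8].tolist())
print('px foot',proj(s,[*(.615*hx+.2535*hy),.007]),'corner',proj(s,[*(.585*hx+.2835*hy),.062]),proj(s,[*(.585*hx+.2835*hy),.022]))
E
```

```text
t 12.5167 [ 0.4658  0.298  -0.0246] [-1.7997e+02 -1.1000e-01  5.4300e+00] [2.69 0.21 4.37] hobframe 0.4917819600844662 0.2528300038054923
0 [171, 171, 171, 171, 171, 171, 7, 21, 19, 21, 19, 19, 21, 21, 22, 19, 20, 19, 21, 20, 18, 19, 17, 18, 18, 15, 17, 18, 18, 16, 15, 16, 15, 14, 16]
4 [171, 170, 171, 170, 170, 171, 6, 22, 23, 22, 19, 22, 20, 21, 21, 22, 20, 19, 17, 20, 18, 16, 18, 18, 18, 16, 17, 15, 18, 15, 19, 16, 14, 16, 13]
8 [171, 171, 171, 171, 171, 171, 8, 22, 22, 20, 21, 22, 20, 22, 22, 19, 20, 20, 19, 19, 20, 18, 17, 17, 16, 17, 17, 14, 16, 15, 19, 16, 17, 16, 15]
12 [171, 170, 171, 170, 171, 171, 8, 21, 21, 21, 21, 22, 20, 23, 20, 21, 20, 19, 18, 17, 19, 19, 18, 17, 18, 17, 16, 17, 17, 15, 16, 16, 17, 13, 17]
16 [171, 172, 170, 171, 171, 171, 5, 22, 23, 21, 22, 22, 21, 21, 22, 21, 22, 20, 19, 18, 18, 19, 18, 16, 17, 17, 19, 16, 17, 19, 14, 17, 16, 16, 16]
20 [171, 170, 171, 171, 170, 171, 4, 22, 21, 21, 22, 22, 21, 22, 21, 22, 19, 20, 17, 18, 20, 19, 17, 20, 19, 17, 17, 14, 15, 18, 18, 17, 14, 15, 16]
24 [171, 170, 171, 170, 171, 170, 4, 20, 19, 20, 19, 21, 21, 22, 21, 22
[... 783 characters left out ...]
9, 17, 18, 18, 17, 15, 16, 17, 17, 12, 14]
48 [171, 171, 172, 171, 171, 171, 82, 24, 23, 20, 22, 20, 20, 21, 21, 20, 22, 18, 20, 19, 18, 19, 19, 18, 18, 17, 17, 16, 17, 12, 15, 11, 13, 18, 16]
52 [171, 171, 171, 171, 171, 171, 100, 23, 23, 24, 21, 22, 21, 22, 23, 22, 20, 18, 17, 18, 18, 19, 19, 18, 18, 16, 16, 16, 16, 16, 18, 16, 15, 15, 16]
56 [171, 171, 171, 172, 171, 171, 101, 24, 19, 22, 22, 23, 22, 20, 20, 21, 19, 19, 20, 18, 18, 17, 18, 20, 17, 19, 17, 19, 18, 17, 16, 14, 15, 17, 13]
px foot (np.float64(312.37716419642993), np.float64(36.61103670946929)) corner (np.float64(242.62311295339006), np.float64(73.58334967650907)) (np.float64(259.8916899590936), np.float64(86.66375528724126))
```

Glass corner is now visible; measure it.

```bash
python3 - <<'E'
from e import *
for u in(258,270,350,450): print(u,[(v,int(g[v,u])) for v in range(60,110,2)])
for v in(10,40,60,70): print(v,[(u,int(g[v,u])) for u in range(240,256)])
for v in(10,40,60):
  u=next(u for u in range(235,270) if g[v,u]<60)
  for z in(.058,.062): print(v,u,(plane(s,u,v,z)[:2]@hx).round(4),(plane(s,u,v,z)[:2]@hy).round(4))
st=robot.read_state();print(st['ft_force'])
E
```

```text
t 12.5667 [ 0.4656  0.298  -0.0246] [-1.7997e+02 -9.0000e-02  5.4300e+00] [ 3.03 -0.67  4.97] hobframe 0.4916196225841677 0.2528286632507942
258 [(60, 11), (62, 4), (64, 3), (66, 80), (68, 122), (70, 117), (72, 108), (74, 90), (76, 68), (78, 46), (80, 41), (82, 138), (84, 172), (86, 171), (88, 171), (90, 171), (92, 171), (94, 171), (96, 172), (98, 172), (100, 171), (102, 171), (104, 172), (106, 171), (108, 170)]
270 [(60, 12), (62, 3), (64, 0), (66, 57), (68, 121), (70, 116), (72, 108), (74, 89), (76, 68), (78, 46), (80, 39), (82, 40), (84, 40), (86, 91), (88, 91), (90, 90), (92, 91), (94, 91), (96, 116), (98, 171), (100, 171), (102, 171), (104, 170), (106, 171), (108, 171)]
350 [(60, 8), (62, 1), (64, 1), (66, 77), (68, 122), (70, 114), (72, 108), (74, 89), (76, 68), (78, 47), (80, 39), (82, 39), (84, 39), (86, 66), (88, 65), (90, 91), (92, 90), (94, 91), (96, 91), (98, 170), (100, 171), (102, 171), (104, 171), (106, 171), (108, 171)]
450 [(60, 12), (62, 2), (64, 4), (66, 56), (68, 118), (70, 113), (72, 106), (74, 90), (76, 67), (78, 43), (80, 9), (82, 0), (84, 17), (86, 52), (88, 6
[... 322 characters left out ...]
71), (242, 171), (243, 153), (244, 89), (245, 101), (246, 117), (247, 108), (248, 52), (249, 1), (250, 7), (251, 15), (252, 20), (253, 21), (254, 22), (255, 21)]
60 [(240, 170), (241, 171), (242, 171), (243, 171), (244, 157), (245, 107), (246, 96), (247, 115), (248, 118), (249, 105), (250, 21), (251, 2), (252, 6), (253, 7), (254, 10), (255, 10)]
70 [(240, 171), (241, 172), (242, 170), (243, 171), (244, 170), (245, 172), (246, 170), (247, 153), (248, 90), (249, 101), (250, 104), (251, 107), (252, 108), (253, 111), (254, 113), (255, 116)]
10 247 0.6104 0.281
10 247 0.609 0.2802
40 248 0.599 0.2813
40 248 0.5979 0.2804
60 250 0.591 0.2809
60 250 0.5902 0.28
[ 3.0299274  -0.67053102  4.97040218]
```

>>> drive_tool(
  commands=[
    [[0,0,-0.04,0,0,0],[0,0,0,0,0,0],[0.1,0,0,0,0,0],[0.1,0,0,0,0,0],[0.1,0,0,0,0,0],[0,0,0,0,0,0],[0,0,0,0,0,0],[0,0,0,0,0,0],[0,0,0,0,0,0],[0,0,0,0,0,0]],
  ],
)

```text
t: 13.4
eef_pos: [0.4672, 0.298, -0.0246]
tcp_rot: [180.0, 0.1, 5.4]
ft_force: [-5.0, -0.7, 10.0]
gripper_width: 0.38
grasp_force: 30.0
```

Case edges give the foot at x' ≈ 0.615, y' ≈ 0.254, so the wedge (y' ≈ 0.254) is well centred. The current force is the hand bearing down plus table friction (5 ≈ 0.6·10), so I'll ease up before pushing.

>>> drive_tool(
  commands=[
    [[0,0,-0.05,0,0,0],[0,0,-0.03,0,0,0],[0,0,0,0,0,0],[0,0,0,0,0,0],[0,0,0,0,0,0],[0,0,0,0,0,0],[0,0,0,0,0,0],[0,0,0,0,0,0],[0,0,0,0,0,0],[0,0,0,0,0,0]],
  ],
)

```text
t: 14.23
eef_pos: [0.4681, 0.298, -0.0239]
tcp_rot: [-180.0, 0.0, 5.4]
ft_force: [-0.4, 0.2, -0.8]
gripper_width: 0.381
grasp_force: 30.0
```

```bash
python3 - <<'E'
from e import *
m=cv2.inRange(cv2.cvtColor(s['frame'],cv2.COLOR_RGB2HSV),(12,150,50),(32,255,255))
N,l,stt,ce=cv2.connectedComponentsWithStats(m);print([x.tolist() for x in stt[1:] if x[4]>300],st['ft_torque'],st['qpos'])
E
```

```text
t 14.2833 [ 0.4681  0.298  -0.0239] [-180.     -0.      5.43] [ 0.14 -0.47 -0.65] hobframe 0.49411087651818425 0.25265010882526173
[[284, 91, 57, 169, 8985], [462, 247, 73, 43, 1881]] [ 0.03911262  0.08167066 -0.00710441] [ 2.87003802e+01  3.11914962e+01  9.55664073e+01 -3.33001858e-04
  5.32406326e+01  1.13267761e+02]
```

>>> drive_tool(
  commands=[
    [[0,0,0.05,0,0,0],[0,0,0,0,0,0],[0.1,0,0,0,0,0],[0.1,0,0,0,0,0],[0.1,0,0,0,0,0],[0.1,0,0,0,0,0],[0.1,0,0,0,0,0],[0,0,0,0,0,0],[0,0,0,0,0,0],[0,0,0,0,0,0]],
  ],
)

```text
t: 15.12
eef_pos: [0.4732, 0.2985, -0.0244]
tcp_rot: [-180.0, -0.0, 5.4]
ft_force: [1.3, 0.2, -0.7]
gripper_width: 0.38
grasp_force: 30.0
```

>>> drive_tool(
  commands=[
    [[0,0,0,0,0,0],[0,0,0,0,0,0],[0.1,0,0,0,0,0],[0.1,0,0,0,0,0],[0.1,0,0,0,0,0],[0.1,0,0,0,0,0],[0.1,0,0,0,0,0],[0,0,0,0,0,0],[0,0,0,0,0,0],[0,0,0,0,0,0]],
  ],
)

```text
t: 15.95
eef_pos: [0.477, 0.2988, -0.0246]
tcp_rot: [180.0, 0.2, 5.4]
ft_force: [-8.8, -1.8, 5.5]
gripper_width: 0.379
grasp_force: 30.0
```

>>> drive_tool(
  commands=[
    [[0,0,-0.03,0,0,0],[0,0,0,0,0,0],[0,0,0,0,0,0],[0,0,0,0,0,0],[0,0,0,0,0,0],[0,0,0,0,0,0],[0,0,0,0,0,0],[0,0,0,0,0,0],[0,0,0,0,0,0],[0,0,0,0,0,0]],
  ],
)

```text
t: 16.78
eef_pos: [0.477, 0.2988, -0.0246]
tcp_rot: [180.0, 0.2, 5.4]
ft_force: [-7.4, -1.2, 1.6]
gripper_width: 0.378
grasp_force: 30.0
```

```bash
python3 - <<'E'
from e import *
m=cv2.inRange(cv2.cvtColor(s['frame'],cv2.COLOR_RGB2HSV),(12,150,50),(32,255,255))
N,l,stt,ce=cv2.connectedComponentsWithStats(m);print([x.tolist() for x in stt[1:] if x[4]>300],st['ft_torque'])
for u in(270,450): print([int(a) for a in g[60:110:2,u]])
for v in(10,40,60):
  u=next(u for u in range(225,280) if g[v,u]<60); print(v,u,(plane(s,u,v,.062)[:2]@hy).round(4))
v=next(v for v in range(20,140) if g[v,270]>60);print('front',v,(plane(s,270,v,.062)[:2]@hx).round(4))
E
```

```text
t 16.8333 [ 0.477   0.2988 -0.0245] [1.7996e+02 1.5000e-01 5.4400e+00] [-6.79 -1.09  0.6 ] hobframe 0.5029518636976652 0.25256738542650053
[[284, 107, 57, 153, 8120], [467, 258, 64, 32, 1088], [494, 320, 32, 19, 327]] [ 0.00888987  1.43221988 -0.01599042]
[29, 29, 30, 30, 29, 28, 29, 27, 30, 29, 28, 28, 28, 27, 17, 6, 15, 93, 129, 120, 100, 69, 45, 51, 101]
[19, 20, 21, 20, 20, 22, 21, 20, 23, 20, 22, 20, 23, 21, 16, 7, 4, 91, 127, 119, 89, 72, 20, 0, 66]
10 246 0.2804
40 248 0.2802
60 249 0.2802
front 94 0.588
```

Contact with the foot: about 7 N push, little bearing, hob not shifted. That is a load of roughly 4–5 N. I'll nudge 0.5 mm more, then check.

>>> drive_tool(
  commands=[
    [[0.05,0,0,0,0,0],[0,0,0,0,0,0],[0,0,0,0,0,0],[0,0,0,0,0,0],[0,0,0,0,0,0],[0,0,0,0,0,0],[0,0,0,0,0,0],[0,0,0,0,0,0],[0,0,0,0,0,0],[0,0,0,0,0,0]],
  ],
)

```text
t: 17.67
eef_pos: [0.4771, 0.2988, -0.0246]
tcp_rot: [180.0, 0.2, 5.4]
ft_force: [-9.9, -1.2, 2.3]
gripper_width: 0.379
grasp_force: 30.0
```

>>> drive_tool(
  commands=[
    [[0.03,0,0,0,0,0],[0.03,0,0,0,0,0],[0,0,0,0,0,0],[0,0,0,0,0,0],[0,0,0,0,0,0],[0,0,0,0,0,0],[0,0,0,0,0,0],[0,0,0,0,0,0],[0,0,0,0,0,0],[0,0,0,0,0,0]],
  ],
)

```text
t: 18.5
eef_pos: [0.4775, 0.2988, -0.0246]
tcp_rot: [179.9, 0.2, 5.4]
ft_force: [-11.5, -1.3, 3.1]
gripper_width: 0.375
grasp_force: 30.0
```

```bash
python3 - <<'E'
from e import *
m=cv2.inRange(cv2.cvtColor(s['frame'],cv2.COLOR_RGB2HSV),(12,150,50),(32,255,255))
N,l,stt,ce=cv2.connectedComponentsWithStats(m);print([x.tolist() for x in stt[1:] if x[4]>300],st['ft_torque'])
v=next(v for v in range(20,140) if g[v,270]>60);print('front',v,(plane(s,270,v,.062)[:2]@hx).round(4))
v=107
print('row107 tip at z.003',(plane(s,311,v,.003)[:2]@hx).round(4), [g[100:112,311].tolist()], 'foot frontpad px z.005',proj(s,[*(.603*hx+.254*hy),.006]))
E
```

```text
t 18.55 [ 0.4775  0.2988 -0.0246] [179.95   0.22   5.44] [-11.1   -2.34   3.53] hobframe 0.5035026384827923 0.25251467068056277
[[284, 108, 57, 152, 8064], [467, 259, 62, 31, 1044], [493, 320, 33, 20, 350]] [-0.12320162  2.2299144  -0.06985775]
front 95 0.5883
row107 tip at z.003 0.5869 [[116, 106, 92, 77, 61, 48, 46, 50, 65, 75, 75, 76]] foot frontpad px z.005 (np.float64(311.2351905979556), np.float64(79.3635821199914))
```

The wedge tip is about 14 mm past the pad's front edge, jammed with an estimated load of 5–6 N, and the hob is unmoved. I'll relax the push slightly, then release.

>>> drive_tool(
  commands=[
    [[-0.05,0,-0.02,0,0,0],[-0.05,0,0,0,0,0],[0,0,0,0,0,0],[0,0,0,0,0,0],[0,0,0,0,0,0],[0,0,0,0,0,0],[0,0,0,0,0,0],[0,0,0,0,0,0],[0,0,0,0,0,0],[0,0,0,0,0,0]],
  ],
)

```text
t: 19.38
eef_pos: [0.4776, 0.2988, -0.0242]
tcp_rot: [180.0, 0.1, 5.4]
ft_force: [-6.3, -0.6, -0.4]
gripper_width: 0.383
grasp_force: 30.0
```

>>> drive_tool(
  commands=[
    [[0,0,0,0,0,0],[0,0,0,0,0,0],[0,0,0,0,0,0],[0,0,0,0,0,0],[0,0,0,0,0,0],[0,0,0,0,0,0],[0,0,0,0,0,0],[0,0,0,0,0,0],[0,0,0,0,0,0],[0,0,0,0,0,0]],
  ],
  gripper=6.0,
)

```text
t: 20.22
eef_pos: [0.4782, 0.299, -0.0239]
tcp_rot: [-180.0, -0.0, 5.4]
ft_force: [0.4, -0.3, -0.3]
gripper_width: 0.636
grasp_force: 0.0
```

```bash
python3 - <<'E'
from e import *
m=cv2.inRange(cv2.cvtColor(s['frame'],cv2.COLOR_RGB2HSV),(12,150,50),(32,255,255))
N,l,stt,ce=cv2.connectedComponentsWithStats(m)
for i in range(1,N):
    if stt[i,4]>3000:
        k=cv2.findContours((l==i).astype('u1'),0,2)[0][0];q=cv2.approxPolyDP(cv2.convexHull(k),3,True)[:,0];print(stt[i],q.tolist())
v=next(v for v in range(20,140) if g[v,270]>60);print('front',v,(plane(s,270,v,.062)[:2]@hx).round(4))
E
```

```text
t 20.2667 [ 0.4782  0.299  -0.0239] [-180.     -0.      5.43] [0.13 0.73 0.24] hobframe 0.5042105835891167 0.252674957637888
[ 285  109   56  151 7968] [[339, 109], [339, 256], [289, 259], [285, 109]]
front 96 0.5883
```

Released, and the wedge stayed put. I'll lift off, close the fingers and move over the corner.

>>> drive_tool(
  commands=[
    [[0,0,-0.5,0,0,0],[0,0,-2,0,0,0],[0,0,-3,0,0,0],[0,0,-3,0,0,0],[0,0,-2,0,0,0],[0,0,0,0,0,0],[0,0,0,0,0,0],[0,0,0,0,0,0],[0,0,0,0,0,0],[0,0,0,0,0,0]],
  ],
)

```text
t: 21.1
eef_pos: [0.4777, 0.2987, 0.08]
tcp_rot: [180.0, 0.1, 5.4]
ft_force: [0.1, -0.3, -1.2]
gripper_width: 0.64
grasp_force: 0.0
```

>>> drive_tool(
  commands=[
    [[1,0,0,0,0,0],[2,0,0,0,0,0],[2,0,0,0,0,0],[2,0,0,0,0,0],[2,0,0,0,0,0],[1.6,0,0,0,0,0],[0.5,0,0,0,0,0],[0,0,0,0,0,0],[0,0,0,0,0,0],[0,0,0,0,0,0]],
  ],
  gripper=0,
)

```text
t: 21.93
eef_pos: [0.5878, 0.3095, 0.0809]
tcp_rot: [180.0, 0.0, 5.5]
ft_force: [-0.3, -0.1, -0.5]
gripper_width: 0.008
grasp_force: 0.0
```

```bash
python3 - <<'E'
from e import *
import pickle
d=snap('side');c=snap('scene');pickle.dump((s,d,c),open('w8.pkl','wb'))
for k in(0,.035):print(proj(d,p+[0,0,k]),proj(c,p+[0,0,k]))
D=cv2.cvtColor(d['frame'],cv2.COLOR_RGB2GRAY);u,v=map(int,proj(d,p+[0,0,.035]))
for r in range(v-12,v+16,2): print(r,D[r,u-10:u+11:2].tolist())
C=cv2.cvtColor(c['frame'],cv2.COLOR_RGB2GRAY);u,v=map(int,proj(c,p+[0,0,.035]))
for r in range(v-12,v+16,2): print(r,C[r,u-10:u+11:2].tolist())
E
```

```text
t 21.9833 [0.588  0.3096 0.0812] [1.80e+02 1.00e-02 5.45e+00] [-0.23  0.74  0.38] hobframe 0.6144893269473113 0.2528745881045986
(np.float64(324.4581773899879), np.float64(190.0155237557687)) (np.float64(286.6379046372331), np.float64(202.7771901504281))
(np.float64(324.39148271738884), np.float64(181.7285544302731)) (np.float64(286.1823420218067), np.float64(194.6717345142427))
169 [144, 148, 150, 152, 73, 88, 90, 163, 162, 164, 165]
171 [148, 148, 157, 159, 77, 88, 89, 173, 172, 176, 176]
173 [174, 172, 176, 173, 74, 88, 89, 181, 182, 186, 187]
175 [70, 76, 75, 101, 76, 88, 89, 182, 185, 191, 192]
177 [100, 78, 82, 84, 78, 87, 87, 85, 86, 86, 86]
179 [244, 85, 80, 82, 77, 87, 85, 89, 87, 88, 88]
181 [221, 125, 76, 79, 77, 76, 80, 86, 86, 86, 86]
183 [115, 84, 83, 79, 70, 76, 82, 84, 86, 84, 85]
185 [86, 88, 88, 88, 79, 74, 76, 77, 79, 83, 84]
187 [88, 89, 88, 88, 89, 89, 75, 79, 78, 80, 80]
189 [87, 88, 88, 88, 89, 86, 90, 89, 85, 83, 83]
191 [80, 86, 90, 90, 90, 89, 84, 80, 78, 77, 56]
193 [246, 169, 34, 33, 14, 0, 0, 0, 1, 7, 7]
195 [241, 153, 13, 7, 2, 2, 3, 0, 1, 8, 8]
182 [42, 41, 57, 82, 83, 76, 78, 71, 41, 41, 42]
184 [43, 42, 54, 83, 84, 77, 76, 70, 42, 43, 42]
186 [51, 43, 53, 82, 86, 77, 76, 76, 43, 40, 42]
188 [51, 60, 64, 80, 86, 79, 78, 84, 45, 42, 44]
190 [46, 47, 52, 79, 87, 80, 78, 81, 58, 57, 54]
192 [48, 46, 47, 73, 88, 81, 79, 77, 47, 45, 44]
194 [49, 49, 46, 52, 77, 82, 69, 57, 44, 44, 43]
196 [50, 48, 48, 47, 51, 60, 53, 45, 45, 44, 45]
198 [50, 50, 48, 49, 48, 47, 47, 46, 46, 46, 46]
200 [51, 50, 50, 49, 49, 48, 47, 47, 47, 47, 46]
202 [51, 51, 51, 50, 50, 49, 47, 48, 48, 48, 47]
204 [51, 52, 51, 51, 50, 49, 49, 49, 49, 48, 48]
206 [63, 51, 51, 52, 51, 50, 51, 51, 48, 49, 48]
208 [116, 58, 52, 52, 53, 51, 50, 51, 50, 49, 51]
```

>>> drive_tool(
  commands=[
    [[0,0,1,0,0,0],[0,0,1.2,0,0,0],[0,0,1,0,0,0],[0,0,0.6,0,0,0],[0,0,0.4,0,0,0],[0,0,0,0,0,0],[0,0,0,0,0,0],[0,0,0,0,0,0],[0,0,0,0,0,0],[0,0,0,0,0,0]],
  ],
)

```text
t: 22.92
eef_pos: [0.5889, 0.3096, 0.0395]
tcp_rot: [-180.0, -0.0, 5.4]
ft_force: [0.2, -0.3, 0.2]
gripper_width: 0.007
grasp_force: 0.0
```

>>> drive_tool(
  commands=[
    [[0,0,0.05,0,0,0],[0,0,0.05,0,0,0],[0,0,0.05,0,0,0],[0,0,0.05,0,0,0],[0,0,0.05,0,0,0],[0,0,0,0,0,0],[0,0,0,0,0,0],[0,0,0,0,0,0],[0,0,0,0,0,0],[0,0,0,0,0,0]],
  ],
)

```text
t: 23.75
eef_pos: [0.5887, 0.3095, 0.0366]
tcp_rot: [-180.0, -0.0, 5.4]
ft_force: [0.7, 0.2, 0.7]
gripper_width: 0.002
grasp_force: 0.0
```

>>> drive_tool(
  commands=[
    [[0,0,0.05,0,0,0],[0,0,0.05,0,0,0],[0,0,0.05,0,0,0],[0,0,0,0,0,0],[0,0,0,0,0,0],[0,0,0,0,0,0],[0,0,0,0,0,0],[0,0,0,0,0,0],[0,0,0,0,0,0],[0,0,0,0,0,0]],
  ],
)

```text
t: 24.58
eef_pos: [0.5887, 0.3095, 0.0351]
tcp_rot: [-180.0, -0.0, 5.4]
ft_force: [0.9, 0.6, 0.1]
gripper_width: 0.008
grasp_force: 0.0
```

>>> drive_tool(
  commands=[
    [[0,0,0.05,0,0,0],[0,0,0.05,0,0,0],[0,0,0,0,0,0],[0,0,0,0,0,0],[0,0,0,0,0,0],[0,0,0,0,0,0],[0,0,0,0,0,0],[0,0,0,0,0,0],[0,0,0,0,0,0],[0,0,0,0,0,0]],
  ],
)

```text
t: 25.42
eef_pos: [0.5887, 0.3095, 0.0341]
tcp_rot: [180.0, -0.0, 5.4]
ft_force: [0.2, 0.1, 0.2]
gripper_width: 0.003
grasp_force: 0.0
```

>>> drive_tool(
  commands=[
    [[0,0,0.05,0,0,0],[0,0,0.05,0,0,0],[0,0,0,0,0,0],[0,0,0,0,0,0],[0,0,0,0,0,0],[0,0,0,0,0,0],[0,0,0,0,0,0],[0,0,0,0,0,0],[0,0,0,0,0,0],[0,0,0,0,0,0]],
  ],
)

```text
t: 26.25
eef_pos: [0.5887, 0.3095, 0.0331]
tcp_rot: [180.0, 0.0, 5.4]
ft_force: [-0.1, -1.0, -1.2]
gripper_width: 0.006
grasp_force: 0.0
```

>>> drive_tool(
  commands=[
    [[0,0,0.05,0,0,0],[0,0,0.05,0,0,0],[0,0,0,0,0,0],[0,0,0,0,0,0],[0,0,0,0,0,0],[0,0,0,0,0,0],[0,0,0,0,0,0],[0,0,0,0,0,0],[0,0,0,0,0,0],[0,0,0,0,0,0]],
  ],
)

```text
t: 27.08
eef_pos: [0.5887, 0.3095, 0.0321]
tcp_rot: [180.0, -0.0, 5.4]
ft_force: [-0.1, 0.5, 0.2]
gripper_width: 0.004
grasp_force: 0.0
```

>>> drive_tool(
  commands=[
    [[0,0,0.05,0,0,0],[0,0,0.05,0,0,0],[0,0,0,0,0,0],[0,0,0,0,0,0],[0,0,0,0,0,0],[0,0,0,0,0,0],[0,0,0,0,0,0],[0,0,0,0,0,0],[0,0,0,0,0,0],[0,0,0,0,0,0]],
  ],
)

```text
t: 27.92
eef_pos: [0.5887, 0.3095, 0.0311]
tcp_rot: [-180.0, -0.0, 5.4]
ft_force: [0.1, 0.7, 0.0]
gripper_width: 0.005
grasp_force: 0.0
```

>>> drive_tool(
  commands=[
    [[0,0,0.05,0,0,0],[0,0,0.05,0,0,0],[0,0,0,0,0,0],[0,0,0,0,0,0],[0,0,0,0,0,0],[0,0,0,0,0,0],[0,0,0,0,0,0],[0,0,0,0,0,0],[0,0,0,0,0,0],[0,0,0,0,0,0]],
  ],
)

```text
t: 28.75
eef_pos: [0.5887, 0.3095, 0.0301]
tcp_rot: [180.0, 0.0, 5.4]
ft_force: [0.2, 0.1, -0.2]
gripper_width: 0.008
grasp_force: 0.0
```

>>> drive_tool(
  commands=[
    [[0,0,0.05,0,0,0],[0,0,0.05,0,0,0],[0,0,0,0,0,0],[0,0,0,0,0,0],[0,0,0,0,0,0],[0,0,0,0,0,0],[0,0,0,0,0,0],[0,0,0,0,0,0],[0,0,0,0,0,0],[0,0,0,0,0,0]],
  ],
)

```text
t: 29.58
eef_pos: [0.5887, 0.3095, 0.0291]
tcp_rot: [180.0, 0.0, 5.4]
ft_force: [0.3, 0.6, -0.3]
gripper_width: 0.005
grasp_force: 0.0
```

>>> drive_tool(
  commands=[
    [[0,0,0.05,0,0,0],[0,0,0.05,0,0,0],[0,0,0,0,0,0],[0,0,0,0,0,0],[0,0,0,0,0,0],[0,0,0,0,0,0],[0,0,0,0,0,0],[0,0,0,0,0,0],[0,0,0,0,0,0],[0,0,0,0,0,0]],
  ],
)

```text
t: 30.42
eef_pos: [0.5887, 0.3095, 0.0281]
tcp_rot: [-180.0, -0.0, 5.4]
ft_force: [0.3, -0.5, -0.3]
gripper_width: 0.008
grasp_force: 0.0
```

>>> drive_tool(
  commands=[
    [[0,0,0.05,0,0,0],[0,0,0.05,0,0,0],[0,0,0,0,0,0],[0,0,0,0,0,0],[0,0,0,0,0,0],[0,0,0,0,0,0],[0,0,0,0,0,0],[0,0,0,0,0,0],[0,0,0,0,0,0],[0,0,0,0,0,0]],
  ],
)

```text
t: 31.25
eef_pos: [0.5887, 0.3095, 0.0271]
tcp_rot: [180.0, -0.0, 5.4]
ft_force: [0.4, -0.3, -0.3]
gripper_width: 0.004
grasp_force: 0.0
```

```bash
python3 - <<'E'
from e import *
c=snap('scene');d=snap('side')
C=cv2.cvtColor(c['frame'],cv2.COLOR_RGB2GRAY)
for k in(.035,.045):print(proj(c,p+[0,0,k]),proj(d,p+[0,0,k]))
u,v=map(int,proj(c,p+[0,0,.035]))
for r in range(v-12,v+8): print(r,C[r,u-10:u+11:2].tolist())
E
```

```text
t 31.3 [0.5887 0.3095 0.0271] [-180.     -0.      5.43] [ 0.1  0.3 -0.5] hobframe 0.6152224492983144 0.25270116139868515
(np.float64(286.8009904558083), np.float64(206.93101728678434)) (np.float64(324.6790136777857), np.float64(194.47259502844275))
(np.float64(286.6747137205422), np.float64(204.690789065647)) (np.float64(324.66062254897173), np.float64(192.1373941865476))
194 [48, 47, 50, 79, 87, 82, 75, 79, 46, 45, 45]
195 [48, 48, 49, 79, 87, 81, 74, 80, 47, 44, 44]
196 [48, 48, 47, 78, 87, 83, 75, 81, 48, 46, 45]
197 [50, 49, 48, 78, 88, 84, 75, 81, 49, 44, 45]
198 [49, 49, 49, 78, 87, 85, 74, 81, 49, 46, 45]
199 [50, 49, 49, 78, 86, 85, 74, 81, 49, 45, 46]
200 [50, 49, 50, 76, 87, 86, 74, 82, 51, 45, 47]
201 [51, 50, 50, 73, 88, 88, 76, 83, 52, 47, 46]
202 [51, 51, 49, 72, 88, 90, 77, 83, 53, 47, 46]
203 [51, 51, 50, 70, 88, 90, 75, 83, 53, 46, 48]
204 [50, 51, 51, 66, 86, 90, 75, 83, 53, 47, 47]
205 [51, 51, 51, 59, 83, 90, 76, 80, 52, 48, 49]
206 [63, 50, 52, 54, 73, 90, 77, 71, 50, 48, 48]
207 [89, 52, 51, 51, 62, 83, 73, 59, 49, 49, 48]
208 [107, 57, 52, 51, 54, 68, 64, 52, 50, 49, 50]
209 [103, 63, 53, 53, 51, 56, 54, 49, 49, 51, 60]
210 [92, 74, 56, 51, 52, 51, 52, 52, 54, 62, 82]
211 [87, 84, 63, 53, 53, 52, 50, 55, 70, 83, 97]
212 [87, 88, 75, 57, 53, 52, 55, 70, 94, 96, 96]
213 [87, 88, 85, 63, 53, 56, 70, 94, 102, 94, 89]
```

>>> drive_tool(
  commands=[
    [[0,0,0.05,0,0,0],[0,0,0.05,0,0,0],[0,0,0.03,0,0,0],[0,0,0,0,0,0],[0,0,0,0,0,0],[0,0,0,0,0,0],[0,0,0,0,0,0],[0,0,0,0,0,0],[0,0,0,0,0,0],[0,0,0,0,0,0]],
  ],
)

```text
t: 32.23
eef_pos: [0.5887, 0.3095, 0.0258]
tcp_rot: [-180.0, -0.0, 5.4]
ft_force: [0.4, -0.0, -0.4]
gripper_width: 0.005
grasp_force: 0.0
```

>>> drive_tool(
  commands=[
    [[0,0,0.05,0,0,0],[0,0,0.05,0,0,0],[0,0,0.03,0,0,0],[0,0,0,0,0,0],[0,0,0,0,0,0],[0,0,0,0,0,0],[0,0,0,0,0,0],[0,0,0,0,0,0],[0,0,0,0,0,0],[0,0,0,0,0,0]],
  ],
)

```text
t: 33.07
eef_pos: [0.5888, 0.3095, 0.0253]
tcp_rot: [-180.0, -0.0, 5.4]
ft_force: [-3.9, -1.8, 8.0]
gripper_width: 0.003
grasp_force: 3.8
```

>>> drive_tool(
  commands=[
    [[0,0,0.02,0,0,0],[0,0,0,0,0,0],[0,0,0,0,0,0],[0,0,0,0,0,0],[0,0,0,0,0,0],[0,0,0,0,0,0],[0,0,0,0,0,0],[0,0,0,0,0,0],[0,0,0,0,0,0],[0,0,0,0,0,0]],
  ],
)

```text
t: 33.9
eef_pos: [0.5888, 0.3095, 0.0253]
tcp_rot: [-180.0, -0.0, 5.4]
ft_force: [-4.1, -2.0, 7.6]
gripper_width: 0.007
grasp_force: 4.5
```

```bash
python3 - <<'E'
from e import *
v=next(v for v in range(20,200) if g[v,270]>60);print('front',v,(plane(s,270,v,.062)[:2]@hx).round(4))
print(st['ft_torque'],st['grasp_force'])
E
```

```text
t 33.95 [0.5888 0.3096 0.0253] [-1.7999e+02 -4.0000e-02  5.4300e+00] [-3.62 -2.12  8.76] hobframe 0.6153563645803812 0.2527787419017434
front 145 0.675
[-0.30187227  0.92571401  0.00294491] 4.513173024170101
```

>>> drive_tool(
  commands=[
    [[0,0,0.05,0,0,0],[0,0,0,0,0,0],[0,0,0,0,0,0],[0,0,0,0,0,0],[0,0,0,0,0,0],[0,0,0,0,0,0],[0,0,0,0,0,0],[0,0,0,0,0,0],[0,0,0,0,0,0],[0,0,0,0,0,0]],
  ],
)

```text
t: 34.78
eef_pos: [0.5888, 0.3096, 0.0252]
tcp_rot: [-180.0, -0.0, 5.4]
ft_force: [-6.5, -2.8, 12.1]
gripper_width: 0.004
grasp_force: 6.3
```

The corner is firm: about 0.1 mm of give for 4 N extra, 12 N pressed. I'll lift off and retreat.

>>> drive_tool(
  commands=[
    [[0,0,-0.1,0,0,0],[0,0,-0.5,0,0,0],[0,0,-1.5,0,0,0],[0,0,-3,0,0,0],[-1,0,-3,0,0,0],[-3,0,-2,0,0,0],[-3,0,-1,0,0,0],[-2,0,0,0,0,0],[-1,0,0,0,0,0],[0,0,0,0,0,0]],
  ],
)

```text
t: 35.62
eef_pos: [0.4878, 0.3002, 0.1356]
tcp_rot: [-180.0, -0.0, 5.5]
ft_force: [0.9, 1.1, 0.6]
gripper_width: 0.008
grasp_force: 0.0
```

```bash
python3 - <<'E'
from e import *
m=cv2.inRange(cv2.cvtColor(s['frame'],cv2.COLOR_RGB2HSV),(12,150,50),(32,255,255))
N,l,stt,ce=cv2.connectedComponentsWithStats(m)
for i in range(1,N):
    if stt[i,4]>600:
        k=cv2.findContours((l==i).astype('u1'),0,2)[0][0];q=cv2.approxPolyDP(cv2.convexHull(k),3,True)[:,0]
        print(stt[i],[(t.tolist(),(plane(s,*(t+.5),.02)[:2]@hx).round(4),(plane(s,*(t+.5),.02)[:2]@hy).round(4)) for t in q])
v=next(v for v in range(20,200) if g[v,270]>60)
for u in(270,300,400,500,600):
  v=next((v for v in range(20,160) if g[v,u]>100),0);print(u,v,(plane(s,u,v,.062)[:2]@hx).round(4))
E
```

```text
t 35.6667 [0.4889 0.3002 0.1354] [-1.7998e+02 -4.0000e-02  5.4700e+00] [ 0.01 -0.05  0.56] hobframe 0.5150121893768205 0.25284412492457903
[ 299  127   30   81 2235] [([327, 127], np.float64(0.584), np.float64(0.2366)), ([327, 205], np.float64(0.4899), np.float64(0.2352)), ([302, 207], np.float64(0.4872), np.float64(0.2664)), ([299, 127], np.float64(0.5839), np.float64(0.2691))]
[ 396  211   97   76 2608] [([396, 229], np.float64(0.4582), np.float64(0.1468)), ([412, 211], np.float64(0.4822), np.float64(0.1286)), ([492, 268], np.float64(0.4035), np.float64(0.0155)), ([474, 286], np.float64(0.3766), np.float64(0.0354))]
270 20 0.6804
300 124 0.5875
400 87 0.6226
500 124 0.5878
600 20 0.681
```

```bash
python3 -c "
from workcell import robot
print(robot.close_job())"
```

```text
the job is handed in; nothing more can be done
None
```

The wedge is jammed under the short foot with the hob unmoved. I estimate it carries 5–6 N from a push of about 11 N, more than the brief's 4–9 N. The corner held firm under a 12 N press, and I've handed the job in. The fingertips really end about 35 mm above the reported tool point, so the press could miss the grasp-point height check if that uses the reported pose.

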